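Put the fire's gas-tap key away under the organiser's flush sliding cover

ROBOT

A 6-joint arm with a two-finger parallel gripper is mounted at the origin on the work surface. World frame = base frame: x ahead of the robot, y to its left, z up, the work surface at z = 0. Lengths are in m, angles in degrees, forces in N, time in s.
With the tool pointing down it reaches from about 0.325 to 0.85 m from the base axis. Payload 4.4 kg.
Tool frame: the origin (TCP) lies at the very end of the fingers, on their centre line; the grasp point (between the pads) lies manip.tcp_to_grasp behind it (manip.tcp_to_grasp is the distance from the TCP to the grasp point, in m); y points along the fingers, x is the direction in which the jaws open and shut, and the axes are right-handed (so a half turn about y gives the same grasp; the last joint's range is limited). The gripper opens to 94 mm and grips with 3 to 60 N. Pads are 16 mm wide; open, the fingers measure 119 mm over their backs; the gripper's body (75 mm by 177 mm) begins 78 mm behind the grasp point.
Start: joints at [67.695, 11.837, 88.321, -0, 79.842, -8.623], TCP at [0.136, 0.559, 0.179] pointing down, gripper open.
Joint ranges: [-156.59, 156.59], [-49.26, 127.26], [12.9, 141.05], [-63.56, 243.56], [4.71, 150.69], [-161.64, 161.64]. Speed limits (degrees/s): [159.86, 159.86, 180, 180, 180, 180].

INTERFACE

Orientations are given as a 3x3 rotation matrix whose columns are the frame's x, y, z axes.
In Python, from plant import manip gives the robot as it stands.
- The arm moves only by the tool send_rows, never from a script. Its argument "deltas" is a list of rows, each an object of numbers: "x", "y", "z": the shift along the world's x, y, z in m; "ax", "ay", "az": the turn, a rotation vector about the world's x, y, z in degrees; "gripper": the finger opening in m, from 0 to 0.094. A call has 1 to 12 rows; each row is the pose to reach, as a shift and turn from the pose commanded when the call began; what a row does not reach only later rows make up. A row lasts 1/8 s, in which the tool goes at most 62.5 mm and 10.7 degrees, less where a joint would pass 70% of its speed; a pose out of reach is approached as far as the arm can. A call with a gripper value outside its range is refused whole. The fingers move at their own pace and stop on an object; "squeeze" is the grip in N (left out, the last holds). Time passes only in rows, so rows that repeat a pose let the fingers close. It gives the time, the measured TCP pose, the force and the opening at its end, in the units of the state.
- manip.state(): the state, without advancing time (a new reading comes with each control period).
- manip.grab_frame(name): name is "side" or "top"; returns the picture (384x512x3 uint8, red, green, blue); there is no depth.
- manip.calibration(name): a dict with "fov_y" (degrees; the focal length in pixels is half the picture's height over the tangent of half this angle, whatever the lens; pixels are square), "cx", "cy" (the principal point, pixels), "rvec" (rotation vector, rad) and "tvec" (3), from world to camera coordinates, as OpenCV has them. Camera axes: x right, y down, z forward; pixel columns grow to the right and rows downward; lengths in m; the calibration is good to about 2 mm. A picture is of the moment at which its call begins. calibration takes no time and is no camera call.
- manip.hand_in(): hands the job in, once; it reports no verdict.
Trained networks look in the newest picture that a camera, given by its name, has taken for a name from the list of things; names that differ only in an ending like _2 or _b are one class to them, and where a whole thing is asked for, a point or a joint stands for the part that bears it (a point fixed in the world has none). Each returns a list of dicts, best first, with "p" (0 to 1); they miss things now and then, are a little off and sometimes report something else, mostly with a low value. They report only what shows in the picture. A call takes as long as a camera call. They do not tell look-alikes from the thing itself.
- manip.search_frame(query, camera): "box" ([left, top, right, bottom] in pixels, round what is visible of it).
The state is a dict: "time_s": time; "joint_positions": joint angles; "dq": joint speeds; "joint_efforts": joint torques, N m; "position": TCP position; "tool_rot": TCP orientation; "wrist_force": force on the tool from outside, world axes, zero at the start; "moment": the same for the moment, N m; "grip_width": opening from 0.0 (shut) to 1.0 (fully open).
Only numpy, scipy, OpenCV 4.12 (cv2) and the standard library are available. Lean on these libraries where they do the work, as an engineer would, in place of code of your own. Each camera call takes 0.05 s, during which the arm holds its last target.

TASK

Put the brass gas-tap key away in the covered bay of the bamboo organiser: first lift the steel egg cup out of the open bay and stand it upright on the shelf, then slide the organiser's flush cover right across, lay the key in the bay it was hiding, and slide the cover fully shut again. Leave the vase, the glass flower frog, the matchbox and the tealight holder standing where they are.

Things in the scene. Friction and masses are not known exactly. Their poses are not given: they have to be found in the camera images.
- organiser: Fixed bamboo desk organiser, 120 (x) by 300 (y) by 90 mm high; origin at the centre of its underside, x across (tray front faces -x), y along, z up. From +y to -y: pen pot (y +142 to +100) with 3 fixed pencils up to 174 mm above the shelf, 8 mm wall, covered bay, 8 mm divider ending 7 mm below the top, open bay. Long outer walls 9 mm, ends 8 mm thick.
- covered_bay (a point): Centre of the floor of the cork-lined bay that the cover hides at the start (organiser y +35.5 mm, 50 mm above the shelf); axes as the organiser's. Bay 102 (x) by 113 mm (y), 40 mm deep, 34 mm under the cover.
- open_bay (a point): Centre of the floor of the open bay (organiser y -85.5 mm, 50 mm above the shelf), of the same size, in which the egg cup stands at the start.
- cover (a joint): Plain flat bamboo cover, 100 (x) by 118 (y) by 6 mm, no handle or notch, top flush with the organiser's rim 90 mm above the shelf. Slides in grooves along organiser -y: 0 = fully shut, 0.116 m = right across over the open bay. About 1.5 N of friction; stays where it is left. Cannot pass what stands over 34 mm tall in the open bay.
- cover_top (a point): Centre of the cover's top face, moves with the cover; axes as the organiser's.
- tray (a joint): The organiser's pull-out tray, low in the -x face; 0 = shut, positive = metres pulled out to organiser -x (up to 0.08). Not part of the job; it may stand a little open.
- tray_front (a point): Centre of the tray's front face; the front is 282 mm wide and its top edge is 40 mm above the shelf.
- eggcup: Stainless steel egg cup on a foot, about 70 g, 75 mm high; origin at the centre of its underside, z up. Foot 42 mm across, thin stem, bowl straight-sided and 47 mm across from 60 to 75 mm up, open at the top. It starts in the open bay and stands 35 mm proud of the organiser's top.
- key: Brass gas-tap key lying flat, about 70 g, 95 mm long, 11 mm thick all over. Origin on its underside beneath the shank, near the balance point; x runs along it. Shank 11 mm across from x -40 to +22 mm; flat open bow (loop) 37 mm wide from x +17 to +54 mm.
- mat: Cork mat fixed on the shelf, 240 by 240 by 3 mm, origin at the centre of its underside. The key, frog, matchbox and tealight holder start on it.
- vase: Black ceramic vase, 135 mm high, belly 60 mm across up to 45 mm, neck 22 mm, rim 32 mm; origin at the centre of its underside. Starts on the shelf close before the organiser's tray. Bystander.
- frog: Green glass flower frog (a dome with stem holes), 64 mm across, 33 mm high; origin at the centre of its underside. Bystander.
- matchbox: Red-brown matchbox, 76 (x) by 46 (y) by 18 mm; origin at the centre of its underside. Bystander.
- tealight: Amber glass tealight holder, an open cup 56 mm across and 48 mm high; origin at the centre of its underside. Bystander.
Not all that is in view belongs to the job. What is shaped like the eggcup but purple is not meant. There is more than one size of the key; the one meant has the size given above.

How it is judged (in metres and radians):
On the way, in this order (a step that is already met when the one before it is completed fails the run):
1. the egg cup stands upright on the shelf or mat, let go (height (world z) of eggcup below 0.008 m and angle between eggcup's own z axis and vertical below 0.15 rad and contact force between the fingers and eggcup below 0.2 N), for 0.2 s.
2. the cover is slid across, at least 90 mm open (value of joint cover above 0.09 m), for 0.1 s.
3. the key lies in the formerly covered bay, let go (x of key in the frame of covered_bay between -0.05 and 0.05 m and y of key in the frame of covered_bay between -0.056 and 0.056 m and z of key in the frame of covered_bay below 0.02 m and contact force between the fingers and key below 0.2 N), for 0.1 s.
At the end, for the whole second after the job is handed in: The cover is fully shut (within 4 mm) with the key lying at rest on the floor of the bay under it, and the egg cup stands upright (within about 9 degrees) and still on the shelf or the mat (value of joint cover below 0.004 m and height (world z) of eggcup below 0.008 m and angle between eggcup's own z axis and vertical below 0.15 rad and linear speed of each of eggcup, key below 0.02 m/s and x of key in the frame of covered_bay between -0.05 and 0.05 m and y of key in the frame of covered_bay between -0.056 and 0.056 m and z of key in the frame of covered_bay between -0.005 and 0.02 m); the robot touches nothing.
It fails at once if the vase is moved more than 20 mm or tipped (distance of vase from where it was at the start of the episode above 0.02 m or angle between vase's own z axis and vertical above 0.3 rad).
It fails at once if the flower frog is moved more than 20 mm or tipped (distance of frog from where it was at the start of the episode above 0.02 m or angle between frog's own z axis and vertical above 0.3 rad).
It fails at once if the matchbox is moved more than 20 mm or tipped (distance of matchbox from where it was at the start of the episode above 0.02 m or angle between matchbox's own z axis and vertical above 0.3 rad).
It fails at once if the tealight holder is moved more than 20 mm or tipped (distance of tealight from where it was at the start of the episode above 0.02 m or angle between tealight's own z axis and vertical above 0.3 rad).
It also fails if it takes over 70 s, if anything falls off the work surface, if the arm or the gripper's body presses on something with over 40 N, if the wrist force passes 120 N, or if a joint passes its speed limit or range.

## Working session

There is one attempt and no reset: what is moved stays moved. The work goes in short steps, Python scripts to look and compute and a tool call to move; the robot and the scene stay as the last step left them, time stands still between calls to the robot, and variables do not carry over. Pictures are saved under pics/ and viewed, and the job is handed in when it is done.

Besides the shell and the picture viewer there is one more tool, called after "Call:" in YAML: its name, and indented under it one key for each argument. send_rows: Moves the arm, as the interface text tells. Its arguments: {"type":"object","properties":{"deltas":{"type":"array","items":{"type":"object","properties":{"x":{"type":"number"},"y":{"type":"number"},"z":{"type":"number"},"ax":{"type":"number"},"ay":{"type":"number"},"az":{"type":"number"},"gripper":{"type":"number"}}}},"squeeze":{"type":"number"}},"required":["deltas"]}

```bash
ls; mkdir -p pics
cat > h.py <<'E'
from plant import manip
import numpy as np, cv2
def cal(n):
    c=manip.calibration(n); f=192/np.tan(np.radians(c['fov_y'])/2)
    K=np.array([[f,0,c['cx']],[0,f,c['cy']],[0,0,1.]])
    return K,np.array(c['rvec'],float),np.array(c['tvec'],float),c
def proj(n,P):
    K,r,t,c=cal(n); d=c.get('dist'); 
    return cv2.projectPoints(np.array(P,float).reshape(-1,3),r,t,K,d)[0].reshape(-1,2)
def ray(n,uv):
    K,r,t,c=cal(n); R=cv2.Rodrigues(r)[0]
    d=R.T@np.linalg.inv(K)@np.array([uv[0],uv[1],1.]); return -R.T@t,d
def atz(n,uv,z):
    o,d=ray(n,uv); return o+d*(z-o[2])/d[2]
def save(n,fn,box=None,s=1):
    im=manip.grab_frame(n)[:,:,::-1].copy(); cv2.imwrite('pics/raw_'+fn,im)
    if box: im=im[box[1]:box[3],box[0]:box[2]]
    if s!=1: im=cv2.resize(im,None,fx=s,fy=s,interpolation=cv2.INTER_CUBIC)
    cv2.imwrite('pics/'+fn,im); return im
E
python3 - <<'E'
from h import *
for n in('side','top'):
    print(n,manip.calibration(n)); save(n,n+'0.png',s=1.5)
    o,d=ray(n,(256,192));print(o,d)
for q in ['organiser','cover','eggcup','key','vase','frog','matchbox','tealight','mat']:
    print(q,[(np.round(r['box']),round(r['p'],2)) for r in manip.search_frame(q,'top')],)
s=manip.state();print(s['time_s'],s['position'],s['tool_rot'],manip.tcp_to_grasp)
E
```

```text
pics
side {'fov_y': 42.50230489146399, 'cx': 256.5131128598718, 'cy': 187.81700905663638, 'rvec': array([ 2.22653266, -0.16332622,  0.09396298]), 'tvec': array([-0.52361807,  0.081243  ,  1.39494404])}
[ 0.34969806 -1.11761223  0.92482395] [ 0.12354711  0.77495885 -0.61987721]
top {'fov_y': 55.025142994548666, 'cx': 254.31118126661445, 'cy': 191.55919702663792, 'rvec': array([ 2.01891412, -2.19562383,  0.24005038]), 'tvec': array([-0.02854845,  0.54221537,  0.83539544])}
[ 0.34396001 -0.05882223  0.93323605] [ 0.2151683  -0.02124354 -0.97635738]
organiser [(array([247., 132., 382., 222.]), 0.79), (array([334., 144., 363., 172.]), 0.63)]
cover [(array([272., 149., 330., 203.]), 0.71), (array([264., 182., 372., 223.]), 0.26)]
eggcup [(array([335., 147., 365., 170.]), 0.66), (array([382., 118., 411., 147.]), 0.62)]
key [(array([159., 196., 185., 234.]), 0.71), (array([218., 215., 227., 240.]), 0.67)]
vase [(array([292., 229., 315., 257.]), 0.93)]
frog [(array([103., 178., 132., 198.]), 0.68)]
matchbox [(array([110., 210., 138., 243.]), 0.93)]
tealight [(array([147., 159., 174., 179.]), 0.58), (array([157., 199., 186., 232.]), 0.27)]
mat [(array([ 88., 146., 200., 258.]), 0.65), (array([248., 132., 381., 222.]), 0.63)]
0.55 [0.13600787 0.55867711 0.17923277] [[ 2.36529311e-01 -2.43616212e-05 -9.71624354e-01]
 [ 9.71624354e-01  1.99611451e-06  2.36529311e-01]
 [-3.82276400e-06 -1.00000000e+00  2.41424840e-05]] 0.0188
```

View pics/top0.png

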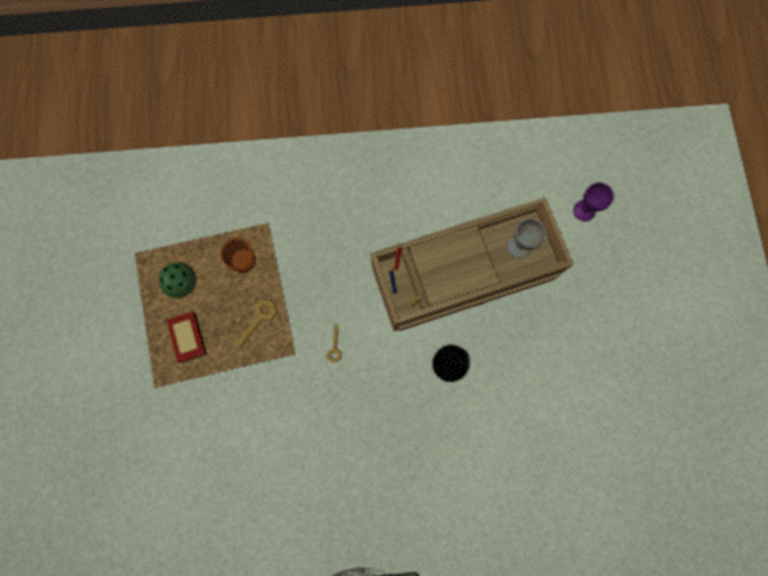

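View pics/side0.png

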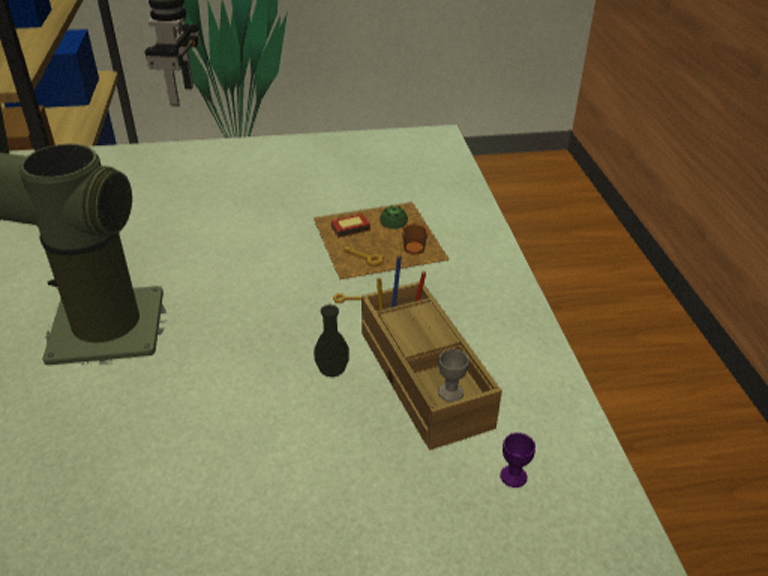

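Run:
```python
from h import *
im=cv2.imread('pics/raw_top0.png')
def crop(b,s,fn): cv2.imwrite('pics/'+fn,cv2.resize(im[b[1]:b[3],b[0]:b[2]],None,fx=s,fy=s,interpolation=cv2.INTER_CUBIC))
crop((240,115,420,265),4,'c_org.png'); crop((85,140,245,265),5,'c_mat.png')
m=[atz('top',np.array(p)/1.5,0.003) for p in [(136,253),(268,225),(294,355),(155,386)]]
print(np.round(m,4)); print([np.linalg.norm(m[i]-m[i-1]) for i in range(4)])
print('tcp proj',proj('top',manip.state()['position']),proj('side',manip.state()['position']))
```

```text
[[0.6478 0.3478 0.003 ]
 [0.6799 0.1157 0.003 ]
 [0.4469 0.0812 0.003 ]
 [0.4149 0.3135 0.003 ]]
[np.float64(0.23538951881091708), np.float64(0.23431863302231315), np.float64(0.23553516135154207), np.float64(0.23450528429985235)]
tcp proj [[-69.00425853 417.27431326]] [[122.53106115  71.00719796]]
```

View pics/c_org.png

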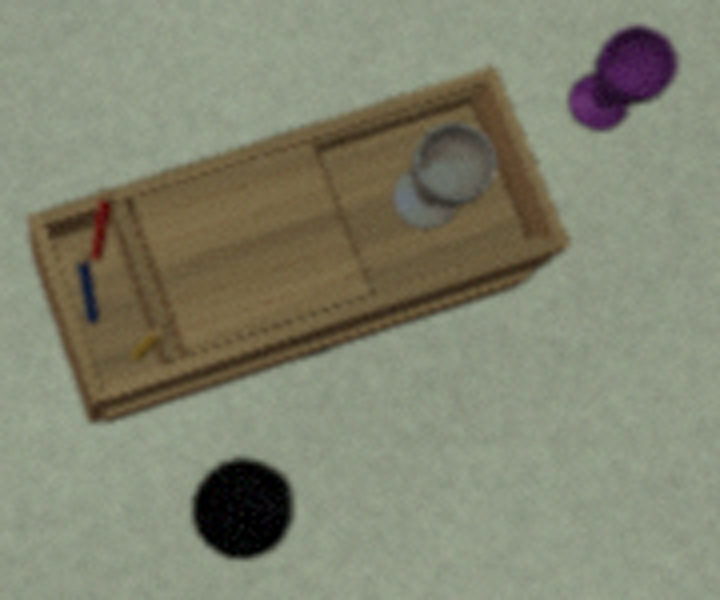

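View pics/c_mat.png

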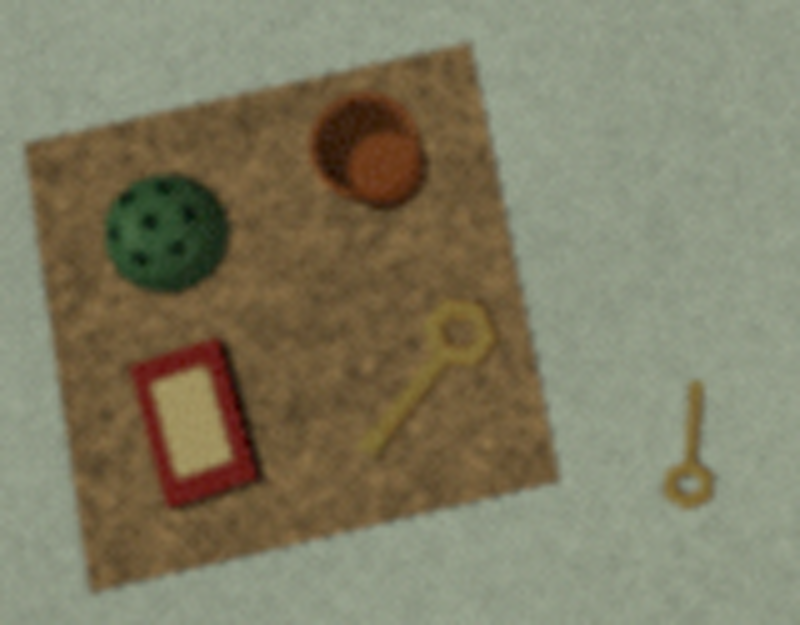

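Run:
```python
from h import *
im=cv2.imread('pics/raw_side0.png')
def crop(b,s,fn): cv2.imwrite('pics/'+fn,cv2.resize(im[b[1]:b[3],b[0]:b[2]],None,fx=s,fy=s,interpolation=cv2.INTER_CUBIC))
crop((200,160,370,335),3.4,'s_org.png'); crop((200,125,310,210),7,'s_mat.png')
```

```text
(no output)
```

View pics/s_org.png

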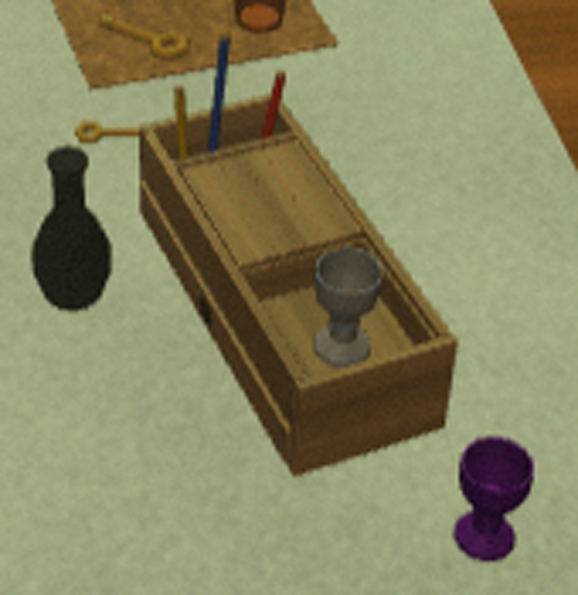

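View pics/s_mat.png

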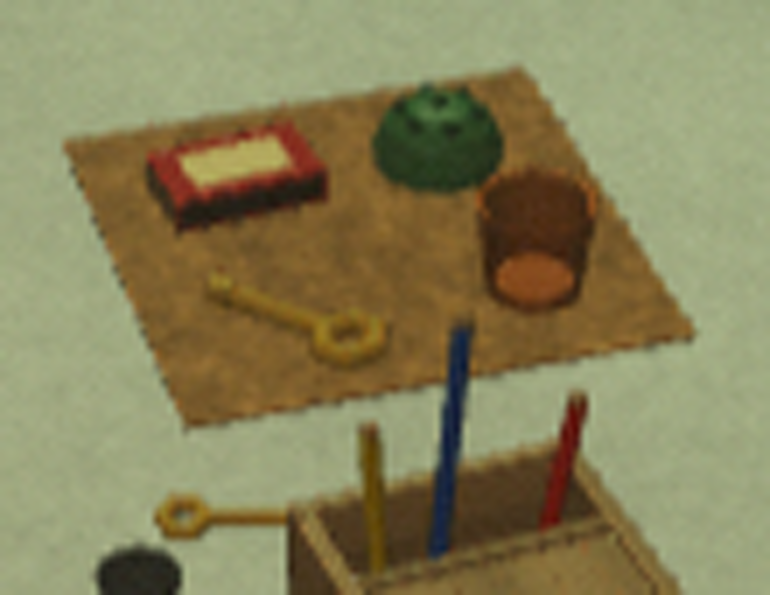

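```bash
cat > fit.py <<'E'
from h import *
from scipy.optimize import least_squares
def px(L,s,o): return (np.array(L,float)+.5)/s-.5+np.array(o)
orgT=px([(30,217),(493,68),(567,240),(91,404)],4,(240,115)) # TL,TR,BR,BL
matT=px([(25,143),(470,43),(558,482),(92,592)],5,(85,140))
# organiser local corners, image top = +x, image left=+y
oc=np.array([(.06,.15,.09),(.06,-.15,.09),(-.06,-.15,.09),(-.06,.15,.09)])
mc=np.array([(.12,.12,.003),(.12,-.12,.003),(-.12,-.12,.003),(-.12,.12,.003)])
orgS=px([(278,97),(456,341),(303,388),(142,128)],3.4,(200,160))
orgSb=px([(444,427),(296,474)],3.4,(200,160)); ob=np.array([(.06,-.15,0),(-.06,-.15,0)])
matS=px([(525,68),(693,338),(187,428),(67,145)],7,(200,125))
def place(p,L):
    c,s=np.cos(p[2]),np.sin(p[2]); R=np.array([[c,-s,0],[s,c,0],[0,0,1]]); return L@R.T+[p[0],p[1],0]
C={n:cal(n) for n in('top','side')}
def pr(n,P,k,dt=0,dr=0):
    K,r,t,_=C[n]; return cv2.projectPoints(P,r+dr,t+dt,K,np.array([k[0],k[1],0,0]))[0].reshape(-1,2)
def res(q,full=False):
    o,m,kt,ks=q[:3],q[3:6],(q[6],0),(q[7],0)
    dt=q[8:11];dr=q[11:14];et=q[14:17];er=q[17:20]
    r=[pr('top',place(o,oc),kt,dt,dr)-orgT,pr('top',place(m,mc),kt,dt,dr)-matT,
       pr('side',place(o,oc),ks,et,er)-orgS,pr('side',place(o,ob),ks,et,er)-orgSb,pr('side',place(m,mc),ks,et,er)-matS]
    if full: return r
    return np.concatenate([np.concatenate(r).ravel()/.5,dt/.0015,dr/.0015,et/.0015,er/.0015])
def solve():
    q0=np.zeros(20); q0[:6]=[.56,-.1,.3,.55,.21,.1]
    return least_squares(res,q0)
if __name__=='__main__':
    s=solve(); np.set_printoptions(precision=4,suppress=True)
    print(s.cost,s.x[:8],np.degrees(s.x[[2,5]])); print(s.x[8:])
    for r in res(s.x,True): print(r.round(1).tolist())
    np.save('q.npy',s.x)
E
python3 fit.py
```

```text
13.581485125620912 [ 0.567  -0.2201  0.2413  0.5488  0.2174  0.1499 -0.0494 -0.2954] [13.8281  8.5885]
[-0.0006  0.0001  0.0009 -0.      0.      0.0004 -0.      0.0016  0.0005
  0.0001  0.0004  0.0008]
[[-0.6, -0.6], [-0.1, -0.9], [0.5, 1.0], [0.5, -0.0]]
[[0.4, 0.4], [-0.3, 0.1], [-0.1, 0.1], [-0.1, -0.1]]
[[-0.0, -0.8], [0.6, -0.2], [-0.2, 0.5], [-0.4, 0.2]]
[[-0.2, -0.5], [-0.3, 0.2]]
[[0.2, 0.4], [0.7, -0.1], [-0.1, 0.1], [-0.2, -0.2]]
```

```bash
cat >> h.py <<'E'
try: q=np.load('q.npy')
except Exception: q=None
def P2(n,P):
    K,r,t,_=cal(n); i=8 if n=='top' else 14; k=q[6] if n=='top' else q[7]
    return cv2.projectPoints(np.array(P,float).reshape(-1,3),r+q[i+3:i+6],t+q[i:i+3],K,np.array([k,0,0,0]))[0].reshape(-1,2)
def Z2(n,uv,z):
    K,r,t,_=cal(n); i=8 if n=='top' else 14; k=q[6] if n=='top' else q[7]
    r=r+q[i+3:i+6]; t=t+q[i:i+3]; R=cv2.Rodrigues(r)[0]
    x=cv2.undistortPoints(np.array([[uv]],float),K,np.array([k,0,0,0]))[0,0]
    d=R.T@np.array([x[0],x[1],1]); o=-R.T@t; return o+d*(z-o[2])/d[2]
def org(L):
    c,s=np.cos(q[2]),np.sin(q[2]); L=np.array(L,float).reshape(-1,3); return L@np.array([[c,-s,0],[s,c,0],[0,0,1]]).T+[q[0],q[1],0]
def inorg(P):
    c,s=np.cos(q[2]),np.sin(q[2]); return (np.array(P).reshape(-1,3)-[q[0],q[1],0])@np.array([[c,-s,0],[s,c,0],[0,0,1]])
E
python3 - <<'E'
from h import *
np.set_printoptions(precision=4,suppress=True)
def px(p,s,o): return (np.array(p,float)+.5)/s-.5+np.array(o)
O=lambda p:px(p,4,(240,115)); M=lambda p:px(p,5,(85,140)); S=lambda p:px(p,3.4,(200,160)); SM=lambda p:px(p,7,(200,125))
e=Z2('top',O((454,165)),.125); f=Z2('top',O((425,203)),.05)
print('egg rim',e,inorg(e),'foot',f,inorg(f))
e=Z2('side',S((349,272)),.125);f=Z2('side',S((342,347)),.05); print(' side',e,f)
for nm,g in(('top',M),('side',SM)):
  b,t=(((461,333),(370,450)) if nm=='top' else ((349,337),(217,286)))
  b=Z2(nm,g(b),.014);t=Z2(nm,g(t),.013);d=b-t;print('key',nm,b,t,np.linalg.norm(d[:2]),np.degrees(np.arctan2(d[1],d[0])))
b=Z2('top',M((689,485)),.01);t=Z2('top',M((697,383)),.01);print('key2',b,t,np.linalg.norm(b-t))
print('vase top',Z2('top',O((243,508)),.035),'rim',Z2('side',S((68,160)),.135),'purple',Z2('top',O((640,64)),.075),Z2('top',O((598,103)),.003))
print('tealight',Z2('top',M((368,150)),.051),Z2('top',M((388,165)),.006),'frog',Z2('top',M((167,233)),.015),'match',Z2('top',M((197,424)),.021))
c=np.array([(-.05,.092,.09),(.05,.092,.09),(.05,-.026,.09),(-.05,-.026,.09)])
im=cv2.imread('pics/raw_top0.png');big=cv2.resize(im[115:265,240:420],None,fx=4,fy=4,interpolation=cv2.INTER_CUBIC)
for L in(c,np.array([(-.06,.15,.09),(.06,.15,.09),(.06,-.15,.09),(-.06,-.15,.09)])):
  cv2.polylines(big,[np.round((P2('top',org(L))-[240,115]+.5)*4).astype(int)],True,(0,0,255),1)
cv2.imwrite('pics/ov.png',big)
E
```

```text
egg rim [ 0.5884 -0.3076  0.125 ] [[-0.    -0.09   0.125]] foot [ 0.5879 -0.3088  0.05  ] [[-0.0009 -0.0911  0.05  ]]
 side [ 0.5901 -0.3081  0.125 ] [ 0.5905 -0.3083  0.05  ]
key top [0.5267 0.1242 0.014 ] [0.4709 0.1726 0.013 ] 0.07380293782544821 -40.94812514751083
key side [0.5259 0.1234 0.014 ] [0.4717 0.1724 0.013 ] 0.0730314266898517 -42.0927706977518
key2 [0.4406 0.0139 0.01  ] [0.4918 0.0065 0.01  ] 0.05168682315583458
vase top [ 0.4099 -0.176   0.035 ] rim [ 0.4088 -0.1733  0.135 ] purple [ 0.6598 -0.4495  0.075 ] [ 0.6608 -0.4487  0.003 ]
tealight [0.6161 0.1599 0.051 ] [0.6209 0.1608 0.006 ] frog [0.5916 0.2743 0.015 ] match [0.49   0.2574 0.021 ]
```

View pics/ov.png

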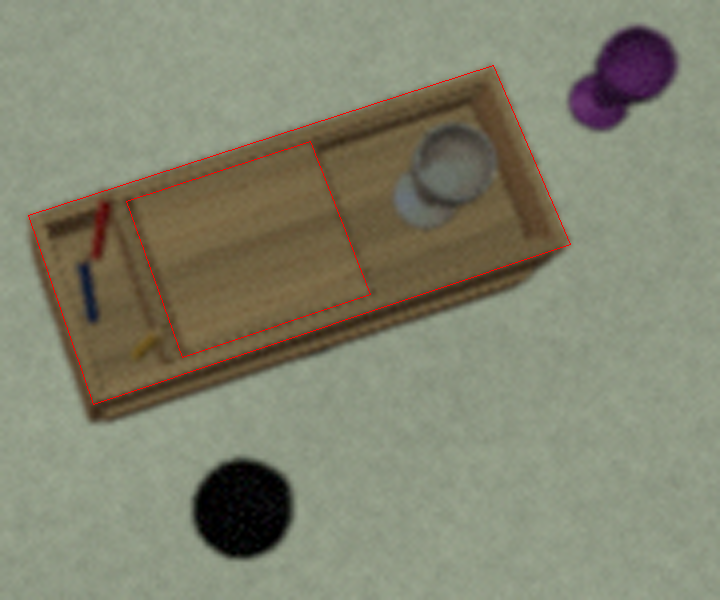

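The key meant is the large brass one on the mat: bow at raw top px (177,206), tip at (159,230), measured bow‑centre to tip 73–74 mm (75 expected). The small one at px (223,237) measures only 52 mm over the same span. The egg cup is the steel one in the bay at px (353,156), not the purple one at (400,131). `c_mat.png` and `c_org.png` are the enlarged crops that confirm this.

Call:
send_rows:
  deltas:
    - {"z": 0.06}
    - {"z": 0.12}
    - {"x": 0.05, "y": -0.05, "z": 0.12, "az": -10}
    - {"x": 0.2, "y": -0.3, "z": 0.12, "az": -40}
    - {"x": 0.2, "y": -0.3, "z": 0.12, "az": -62.5}
    - {"x": 0.2, "y": -0.3, "z": 0.12, "az": -62.5}
    - {"x": 0.2, "y": -0.3, "z": 0.12, "az": -62.5}
    - {"x": 0.2, "y": -0.3, "z": 0.12, "az": -62.5}
    - {"x": 0.2, "y": -0.3, "z": 0.12, "az": -62.5}
    - {"x": 0.453, "y": -0.867, "z": 0.12, "az": -62.5}
    - {"x": 0.453, "y": -0.867, "z": 0.12, "az": -62.5}
    - {"x": 0.453, "y": -0.867, "z": 0.12, "az": -62.5}

```text
invalid input at $.deltas[0]: expected keys x, y, z, ax, ay, az, gripper
```

Call:
send_rows:
  deltas:
    - {"x": 0, "y": 0, "z": 0.06, "ax": 0, "ay": 0, "az": 0, "gripper": 0.094}
    - {"x": 0, "y": 0, "z": 0.12, "ax": 0, "ay": 0, "az": 0, "gripper": 0.094}
    - {"x": 0.2, "y": -0.3, "z": 0.12, "ax": 0, "ay": 0, "az": -62.5, "gripper": 0.094}
    - {"x": 0.2, "y": -0.3, "z": 0.12, "ax": 0, "ay": 0, "az": -62.5, "gripper": 0.094}
    - {"x": 0.2, "y": -0.3, "z": 0.12, "ax": 0, "ay": 0, "az": -62.5, "gripper": 0.094}
    - {"x": 0.2, "y": -0.3, "z": 0.12, "ax": 0, "ay": 0, "az": -62.5, "gripper": 0.094}
    - {"x": 0.2, "y": -0.3, "z": 0.12, "ax": 0, "ay": 0, "az": -62.5, "gripper": 0.094}
    - {"x": 0.2, "y": -0.3, "z": 0.12, "ax": 0, "ay": 0, "az": -62.5, "gripper": 0.094}
    - {"x": 0.453, "y": -0.867, "z": 0.12, "ax": 0, "ay": 0, "az": -62.5, "gripper": 0.094}
    - {"x": 0.453, "y": -0.867, "z": 0.12, "ax": 0, "ay": 0, "az": -62.5, "gripper": 0.094}
    - {"x": 0.453, "y": -0.867, "z": 0.12, "ax": 0, "ay": 0, "az": -62.5, "gripper": 0.094}
    - {"x": 0.453, "y": -0.867, "z": 0.12, "ax": 0, "ay": 0, "az": -62.5, "gripper": 0.094}

```text
time_s: 2.05
position: [0.4385, 0.0284, 0.2997]
tool_rot: [[0.971, 0.001, -0.239], [0.239, 0.0, 0.971], [0.001, -1.0, -0.0]]
wrist_force: [0.8, 0.8, -0.4]
grip_width: 0.996
```

Call:
send_rows:
  deltas:
    - {"x": 0.1505, "y": -0.3365, "z": 0, "ax": 0, "ay": 0, "az": 0, "gripper": 0.094}
    - {"x": 0.1505, "y": -0.3365, "z": 0, "ax": 0, "ay": 0, "az": 0, "gripper": 0.094}
    - {"x": 0.1505, "y": -0.3365, "z": 0, "ax": 0, "ay": 0, "az": 0, "gripper": 0.094}
    - {"x": 0.1505, "y": -0.3365, "z": 0, "ax": 0, "ay": 0, "az": 0, "gripper": 0.094}
    - {"x": 0.1505, "y": -0.3365, "z": 0, "ax": 0, "ay": 0, "az": 0, "gripper": 0.094}
    - {"x": 0.1505, "y": -0.3365, "z": 0, "ax": 0, "ay": 0, "az": 0, "gripper": 0.094}
    - {"x": 0.1505, "y": -0.3365, "z": -0.05, "ax": 0, "ay": 0, "az": 0, "gripper": 0.094}
    - {"x": 0.1505, "y": -0.3365, "z": -0.1, "ax": 0, "ay": 0, "az": 0, "gripper": 0.094}
    - {"x": 0.1505, "y": -0.3365, "z": -0.14, "ax": 0, "ay": 0, "az": 0, "gripper": 0.094}

```text
time_s: 3.18
position: [0.5876, -0.3059, 0.1565]
tool_rot: [[0.971, -0.002, -0.238], [0.238, 0.001, 0.971], [-0.001, -1.0, 0.002]]
wrist_force: [0.2, 0.6, 0.3]
grip_width: 1.002
```

Run:
```python
from h import *
s=manip.state();print(s['time_s'],s['position'],s['joint_positions'])
a=save('side','s1.png',(180,60,372,330),2.2)
a=save('top','t1.png',(220,80,420,270),3)
```

```text
3.175 [ 0.58759662 -0.30591856  0.15654906] [-3.49807155e+01  2.33880613e+01  7.61678526e+01  2.63380808e-03
  8.05738632e+01 -4.87716700e+01]
```

View pics/s1.png

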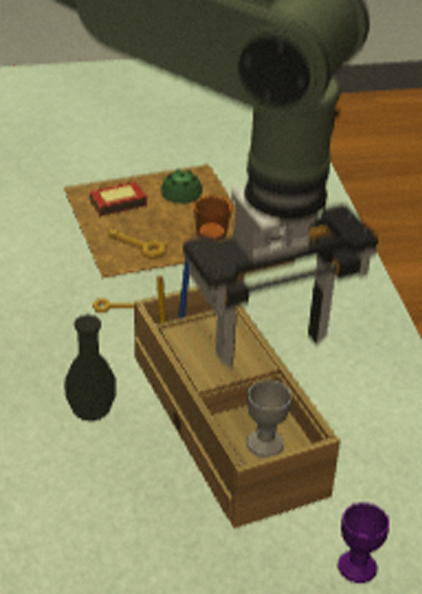

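View pics/t1.png

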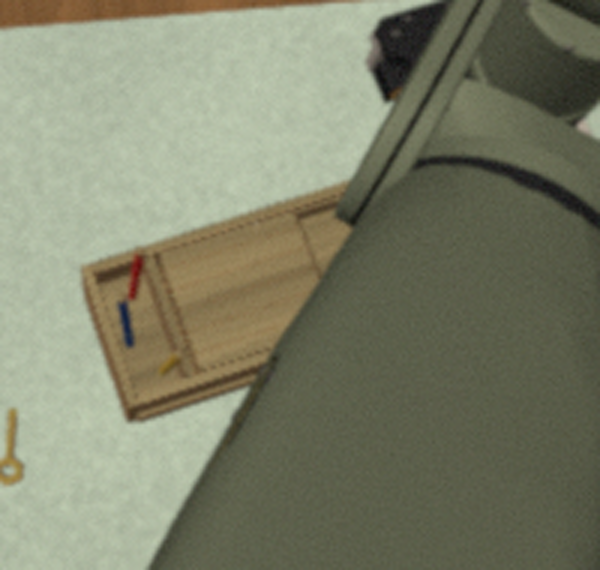

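Run:
```python
from h import *
s=manip.state();p=s['position'];x=np.array(s['tool_rot'])[:,0]
for k in(-.053,0,.053): print(P2('side',p+k*x))
```

```text
[[279.58581971 235.7846837 ]]
[[300.36000465 230.00130408]]
[[320.42416688 224.35585861]]
```

Call:
send_rows:
  deltas:
    - {"x": 0.0, "y": -0.001, "z": -0.03, "ax": 0, "ay": 0, "az": 0, "gripper": 0.094}
    - {"x": 0.0, "y": -0.001, "z": -0.058, "ax": 0, "ay": 0, "az": 0, "gripper": 0.094}
    - {"x": 0.0, "y": -0.001, "z": -0.058, "ax": 0, "ay": 0, "az": 0, "gripper": 0.094}

```text
time_s: 3.65
position: [0.5876, -0.3065, 0.1006]
tool_rot: [[0.971, -0.002, -0.239], [0.239, 0.002, 0.971], [-0.002, -1.0, 0.002]]
wrist_force: [-0.4, 0.2, 0.8]
grip_width: 1.001
```

Run:
```python
from h import *
s=manip.state();p=s['position'];x=np.array(s['tool_rot'])[:,0];print(s['time_s'],p)
im=manip.grab_frame('side')[:,:,::-1].copy()
b=(230,130,360,280);big=cv2.resize(im[b[1]:b[3],b[0]:b[2]],None,fx=4,fy=4,interpolation=cv2.INTER_CUBIC)
for k in(-.053,0,.053):
  u=P2('side',p+k*x)[0];print(u);cv2.circle(big,tuple(np.round((u-b[:2]+.5)*4).astype(int)),3,(0,0,255),-1)
cv2.imwrite('pics/s2.png',big)
```

```text
3.65 [ 0.58758561 -0.30651858  0.10057206]
[280.16741113 252.64458143]
[300.36663899 246.67508264]
[319.9093759  240.82389083]
```

View pics/s2.png

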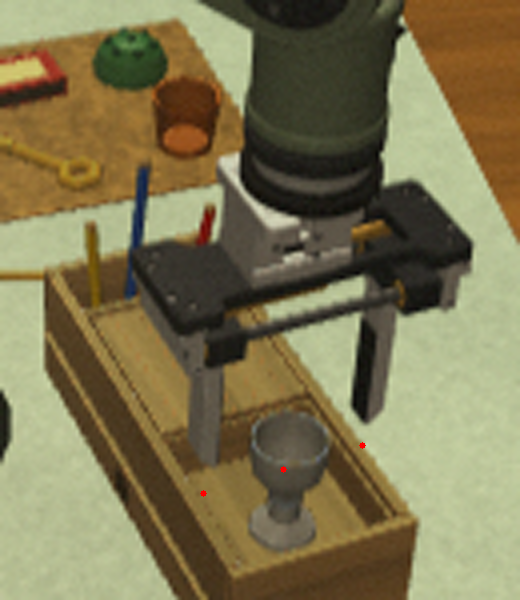

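Run:
```python
from h import *
for i in range(2):
  s=manip.state();p=s['position'];x=np.array(s['tool_rot'])[:,0];print(s['time_s'],p)
  im=manip.grab_frame('side')[:,:,::-1].copy()
b=(230,130,360,280);big=cv2.resize(im[b[1]:b[3],b[0]:b[2]],None,fx=4,fy=4,interpolation=cv2.INTER_CUBIC)
for k in(-.053,0,.053):
  u=P2('side',p+k*x)[0];cv2.circle(big,tuple(np.round((u-b[:2]+.5)*4).astype(int)),3,(0,0,255),-1)
K,r,t,_=cal('side')
for z in (.0,.09,.15):
  print(proj('side',org([-.06,-.15,z])),P2('side',org([-.06,-.15,z])))
cv2.imwrite('pics/s3.png',big)
cv2.imwrite('pics/s3f.png',cv2.resize(im,None,fx=1.5,fy=1.5))
```

```text
3.7 [ 0.58878214 -0.30729729  0.10235629]
3.75 [ 0.58958392 -0.30787629  0.10353157]
[[286.99065749 300.41355046]] [[286.44279392 299.27170315]]
[[288.90909131 274.4278968 ]] [[288.55369425 274.31250956]]
[[290.29750345 255.6215158 ]] [[290.06172483 255.98040172]]
```

View pics/s3.png

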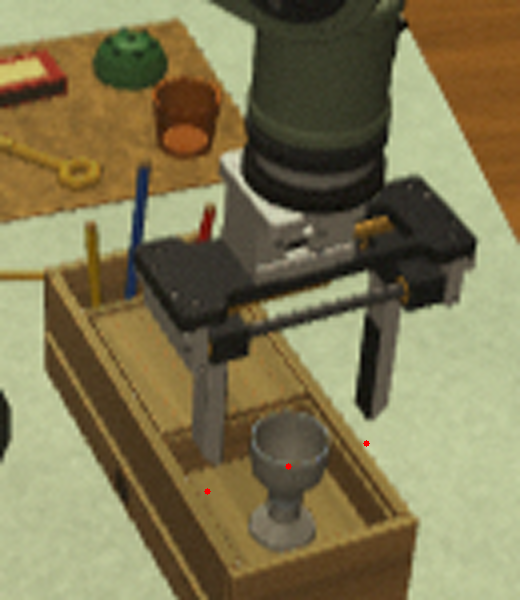

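View pics/s3f.png

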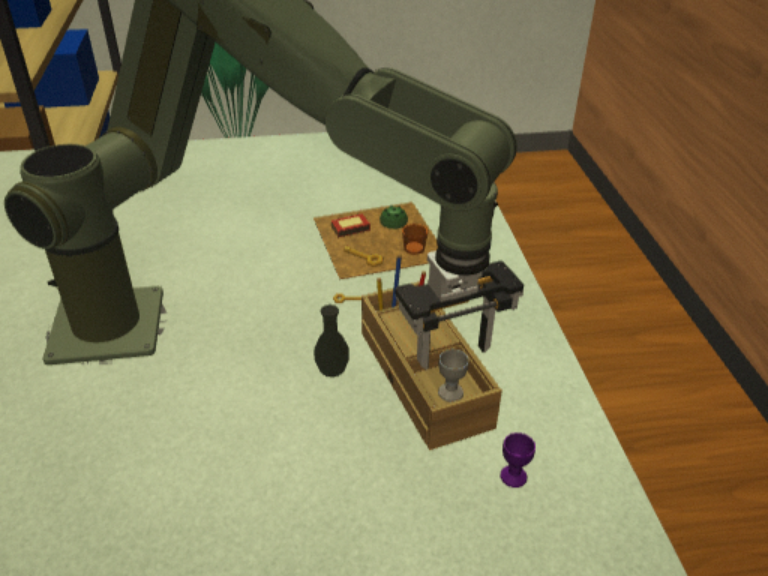

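Run:
```python
from h import *
print(proj('side',[0,0,0])*1.5,P2('side',[0,0,0])*1.5, P2('side',[0,0,.02])*1.5)
p=np.array([.136,.5587,.1792])
x=np.array([.2365,.9716,0])
for k in(-.053,0,.053):print(P2('side',p+k*x)*1.5,proj('side',p+k*x)*1.5)
s=manip.state();print(s['time_s'],s['position'],s['wrist_force'],s['joint_positions'])
im=cv2.imread('pics/raw_side0.png');cv2.imwrite('pics/s0g.png',cv2.resize(im[0:90,80:170],None,fx=6,fy=6,interpolation=cv2.INTER_CUBIC))
```

```text
[[106.79176236 324.85572794]] [[118.71217764 323.80584868]] [[116.5649285  316.06877728]]
[[184.80475296 123.3046799 ]] [[176.83212942 116.3280124 ]]
[[191.554088   113.89963973]] [[183.79593881 106.51991315]]
[[198.01176966 104.96712279]] [[190.43312771  97.17183886]]
3.8 [ 0.58995414 -0.30815131  0.10404712] [-1.07910249  0.10490375  0.22023769] [-3.50210472e+01  2.60515354e+01  7.88476278e+01  5.59066860e-04
  7.48605084e+01 -4.88415988e+01]
```

View pics/s0g.png

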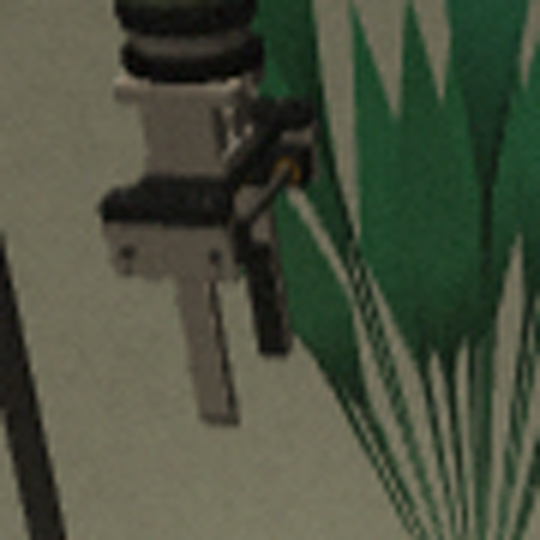

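Call:
send_rows:
  deltas:
    - {"x": 0.0, "y": 0, "z": 0, "ax": 0, "ay": 0, "az": 0, "gripper": 0.066}
    - {"x": 0.0, "y": 0, "z": 0, "ax": 0, "ay": 0, "az": 0, "gripper": 0.066}
    - {"x": 0.0, "y": 0, "z": 0, "ax": 0, "ay": 0, "az": 0, "gripper": 0.066}
    - {"x": 0.0, "y": 0, "z": -0.006, "ax": 0, "ay": 0, "az": 0, "gripper": 0.066}
    - {"x": 0.0, "y": 0, "z": -0.012, "ax": 0, "ay": 0, "az": 0, "gripper": 0.066}
    - {"x": 0.0, "y": 0, "z": -0.012, "ax": 0, "ay": 0, "az": 0, "gripper": 0.066}

```text
time_s: 4.55
position: [0.5876, -0.3066, 0.0878]
tool_rot: [[0.971, -0.002, -0.239], [0.239, 0.001, 0.971], [-0.002, -1.0, 0.002]]
wrist_force: [0.5, 0.3, 0.6]
grip_width: 0.705
```

Run:
```python
from h import *
s=manip.state();p=s['position'];x=np.array(s['tool_rot'])[:,0];print(s['time_s'],p,s['wrist_force'],s['grip_width'])
im=manip.grab_frame('side')[:,:,::-1].copy()
b=(230,130,360,280);big=cv2.resize(im[b[1]:b[3],b[0]:b[2]],None,fx=4,fy=4,interpolation=cv2.INTER_CUBIC)
for k in(-.039,0,.039):
  u=P2('side',p+k*x)[0];cv2.circle(big,tuple(np.round((u-b[:2]+.5)*4).astype(int)),3,(0,0,255),-1)
cv2.imwrite('pics/s4.png',big)
```

```text
4.55 [ 0.5875671  -0.30655808  0.08783998] [0.49020226 0.27347145 0.58926758] 0.7050306087115088
```

View pics/s4.png

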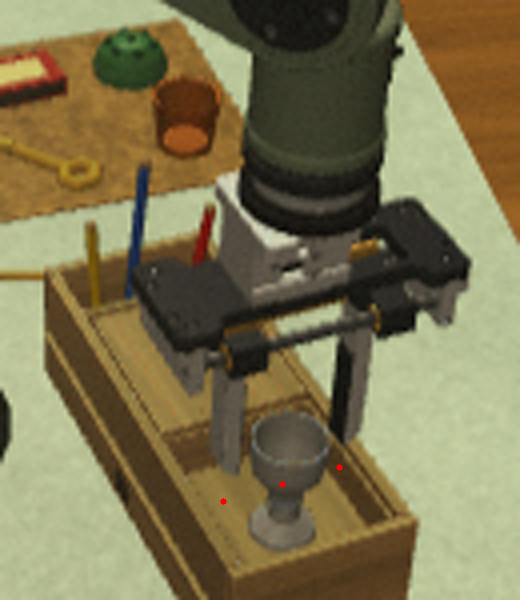

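Call:
send_rows:
  deltas:
    - {"x": 0.0, "y": -0.001, "z": -0.004, "ax": 0, "ay": 0, "az": 0, "gripper": 0.066}
    - {"x": 0.0, "y": -0.001, "z": -0.008, "ax": 0, "ay": 0, "az": 0, "gripper": 0.066}
    - {"x": 0.0, "y": -0.001, "z": -0.012, "ax": 0, "ay": 0, "az": 0, "gripper": 0.066}
    - {"x": 0.0, "y": -0.001, "z": -0.012, "ax": 0, "ay": 0, "az": 0, "gripper": 0.066}

```text
time_s: 5.1
position: [0.588, -0.3078, 0.0766]
tool_rot: [[0.971, -0.001, -0.239], [0.239, 0.001, 0.971], [-0.001, -1.0, 0.001]]
wrist_force: [0.7, -0.1, -0.4]
grip_width: 0.702
```

Run:
```python
from h import *
s=manip.state();p=s['position'];x=np.array(s['tool_rot'])[:,0];print(s['time_s'],p,s['wrist_force'],s['grip_width'])
im=manip.grab_frame('side')[:,:,::-1].copy()
b=(250,190,350,280);big=cv2.resize(im[b[1]:b[3],b[0]:b[2]],None,fx=6,fy=6,interpolation=cv2.INTER_CUBIC)
cv2.imwrite('pics/s5.png',big)
```

```text
5.1 [ 0.58799346 -0.30784459  0.07658172] [ 0.72305218 -0.13053063 -0.35265375] 0.7020695355888454
```

View pics/s5.png

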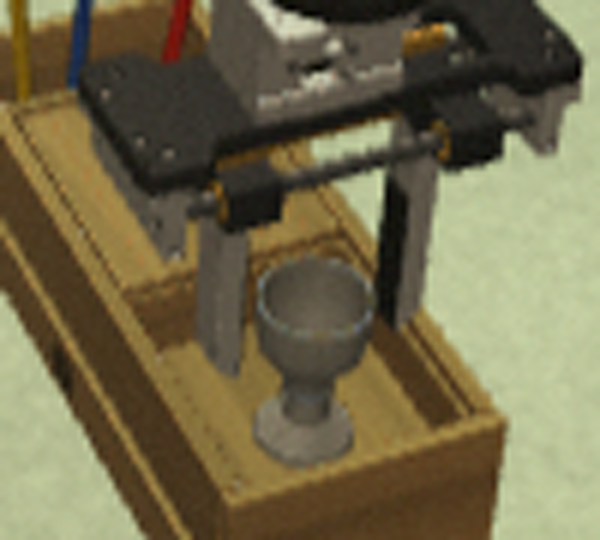

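Call:
send_rows:
  deltas:
    - {"x": 0.0, "y": 0, "z": 0, "ax": 0, "ay": 0, "az": 0, "gripper": 0.03}
    - {"x": 0.0, "y": 0, "z": 0, "ax": 0, "ay": 0, "az": 0, "gripper": 0.03}
    - {"x": 0.0, "y": 0, "z": 0, "ax": 0, "ay": 0, "az": 0, "gripper": 0.03}
    - {"x": 0.0, "y": 0, "z": 0, "ax": 0, "ay": 0, "az": 0, "gripper": 0.03}
  squeeze: 12

```text
time_s: 5.65
position: [0.5886, -0.3082, 0.0775]
tool_rot: [[0.971, 0.001, -0.239], [0.239, -0.0, 0.971], [0.0, -1.0, -0.0]]
wrist_force: [0.9, -1.2, 0.3]
grip_width: 0.481
```

Run:
```python
from h import *
s=manip.state();p=s['position'];x=np.array(s['tool_rot'])[:,0];print(s['time_s'],p,s['wrist_force'],s['grip_width']*.094)
im=manip.grab_frame('side')[:,:,::-1].copy()
b=(250,190,350,280);big=cv2.resize(im[b[1]:b[3],b[0]:b[2]],None,fx=6,fy=6,interpolation=cv2.INTER_CUBIC)
cv2.imwrite('pics/s6.png',big)
```

```text
5.65 [ 0.58863813 -0.30820032  0.07749516] [ 0.93225053 -1.20951817  0.31221994] 0.04520534014296535
```

View pics/s6.png

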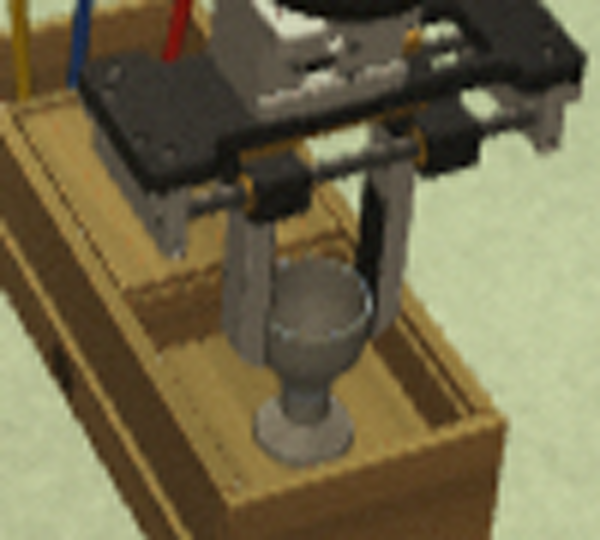

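Call:
send_rows:
  deltas:
    - {"x": 0, "y": 0, "z": 0.01, "ax": 0, "ay": 0, "az": 0, "gripper": 0.03}
    - {"x": 0, "y": 0, "z": 0.03, "ax": 0, "ay": 0, "az": 0, "gripper": 0.03}
    - {"x": 0, "y": 0, "z": 0.055, "ax": 0, "ay": 0, "az": 0, "gripper": 0.03}
    - {"x": 0, "y": 0, "z": 0.075, "ax": 0, "ay": 0, "az": 0, "gripper": 0.03}
    - {"x": 0, "y": 0, "z": 0.08, "ax": 0, "ay": 0, "az": 0, "gripper": 0.03}
    - {"x": 0, "y": 0, "z": 0.08, "ax": 0, "ay": 0, "az": 0, "gripper": 0.03}
  squeeze: 20

```text
time_s: 6.45
position: [0.5885, -0.3082, 0.1576]
tool_rot: [[0.971, 0.0, -0.239], [0.239, -0.0, 0.971], [0.0, -1.0, -0.0]]
wrist_force: [-0.6, -0.6, -0.8]
grip_width: 0.478
```

Run:
```python
from h import *
s=manip.state();p=s['position'];print(s['time_s'],p,s['wrist_force'],s['grip_width']*.094)
save('side','s7.png',(230,130,370,300),3.5)
```

```text
6.45 [ 0.58845341 -0.30816698  0.15762562] [-0.57574169 -0.57839667 -0.76237488] 0.04494492477948684
```

View pics/s7.png

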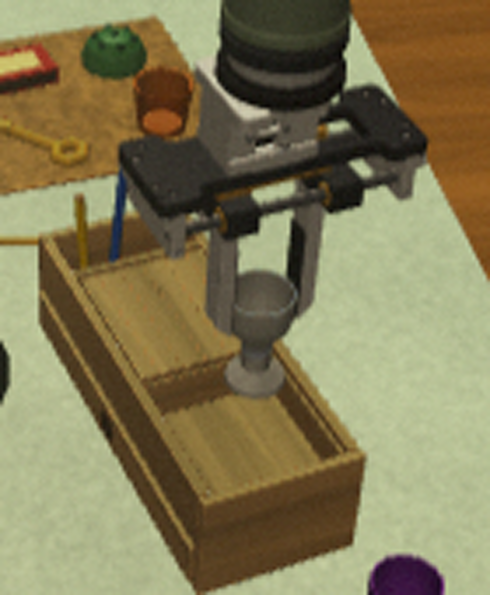

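Call:
send_rows:
  deltas:
    - {"x": -0.015, "y": -0.006, "z": 0, "ax": 0, "ay": 0, "az": 0, "gripper": 0.03}
    - {"x": -0.045, "y": -0.019, "z": 0, "ax": 0, "ay": 0, "az": 0, "gripper": 0.03}
    - {"x": -0.08, "y": -0.034, "z": 0, "ax": 0, "ay": 0, "az": 0, "gripper": 0.03}
    - {"x": -0.115, "y": -0.049, "z": 0, "ax": 0, "ay": 0, "az": 0, "gripper": 0.03}
    - {"x": -0.15, "y": -0.064, "z": 0, "ax": 0, "ay": 0, "az": 0, "gripper": 0.03}
    - {"x": -0.168, "y": -0.072, "z": -0.01, "ax": 0, "ay": 0, "az": 0, "gripper": 0.03}
    - {"x": -0.168, "y": -0.072, "z": -0.04, "ax": 0, "ay": 0, "az": 0, "gripper": 0.03}
    - {"x": -0.168, "y": -0.072, "z": -0.075, "ax": 0, "ay": 0, "az": 0, "gripper": 0.03}
    - {"x": -0.168, "y": -0.072, "z": -0.105, "ax": 0, "ay": 0, "az": 0, "gripper": 0.03}
    - {"x": -0.168, "y": -0.072, "z": -0.12, "ax": 0, "ay": 0, "az": 0, "gripper": 0.03}
    - {"x": -0.168, "y": -0.072, "z": -0.124, "ax": 0, "ay": 0, "az": 0, "gripper": 0.03}
    - {"x": -0.168, "y": -0.072, "z": -0.124, "ax": 0, "ay": 0, "az": 0, "gripper": 0.03}

```text
time_s: 8.0
position: [0.4208, -0.3806, 0.0338]
tool_rot: [[0.971, 0.001, -0.239], [0.239, -0.001, 0.971], [0.0, -1.0, -0.001]]
wrist_force: [-0.5, -0.2, -0.2]
grip_width: 0.477
```

Call:
send_rows:
  deltas:
    - {"x": 0, "y": 0, "z": -0.003, "ax": 0, "ay": 0, "az": 0, "gripper": 0.03}
    - {"x": 0, "y": 0, "z": -0.005, "ax": 0, "ay": 0, "az": 0, "gripper": 0.03}
    - {"x": 0, "y": 0, "z": -0.006, "ax": 0, "ay": 0, "az": 0, "gripper": 0.03}

```text
time_s: 8.38
position: [0.4206, -0.3803, 0.0275]
tool_rot: [[0.971, 0.0, -0.239], [0.239, -0.0, 0.971], [0.0, -1.0, -0.001]]
wrist_force: [-0.5, 0.1, -2.1]
grip_width: 0.476
```

Run:
```python
from h import *
s=manip.state();p=s['position'];print(s['time_s'],p,s['wrist_force'],s['grip_width']*.094)
save('side','s8.png',(190,170,330,320),3.8)
```

```text
8.375 [ 0.42055078 -0.38026895  0.02750755] [-0.47935603  0.14909135 -2.06254202] 0.044734718492435765
```

View pics/s8.png

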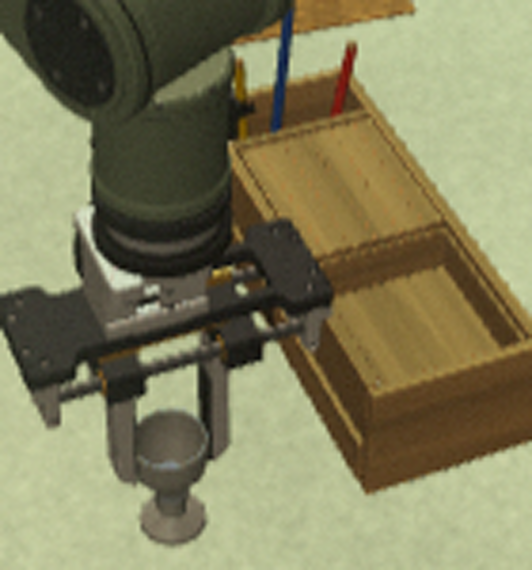

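Run:
```python
from h import *
print(P2('side',[.4206,-.3803,.002]),Z2('side',((172.5)/3.8-.5+190,521.5/3.8-.5+170),.002))
print(P2('side',[.4206,-.3803,.075]),((172.5)/3.8-.5+190,437/3.8-.5+170))
```

```text
[[235.21632509 304.5623665 ]] [ 0.41904036 -0.3867798   0.002     ]
[[234.58007372 284.53462416]] (234.89473684210526, 284.5)
```

Call:
send_rows:
  deltas:
    - {"x": 0, "y": 0, "z": -0.001, "ax": 0, "ay": 0, "az": 0, "gripper": 0.03}
    - {"x": 0, "y": 0, "z": -0.001, "ax": 0, "ay": 0, "az": 0, "gripper": 0.03}

```text
time_s: 8.68
position: [0.4208, -0.3808, 0.0274]
tool_rot: [[0.971, 0.001, -0.239], [0.239, -0.001, 0.971], [0.0, -1.0, -0.001]]
wrist_force: [0.1, 0.9, 4.4]
grip_width: 0.477
```

Call:
send_rows:
  deltas:
    - {"x": 0, "y": 0, "z": 0, "ax": 0, "ay": 0, "az": 0, "gripper": 0.075}
    - {"x": 0, "y": 0, "z": 0, "ax": 0, "ay": 0, "az": 0, "gripper": 0.075}
    - {"x": 0, "y": 0, "z": 0, "ax": 0, "ay": 0, "az": 0, "gripper": 0.075}
    - {"x": 0, "y": 0, "z": 0, "ax": 0, "ay": 0, "az": 0, "gripper": 0.075}
    - {"x": 0, "y": 0, "z": 0.02, "ax": 0, "ay": 0, "az": 0, "gripper": 0.075}
    - {"x": 0, "y": 0, "z": 0.06, "ax": 0, "ay": 0, "az": 0, "gripper": 0.075}
    - {"x": 0, "y": 0, "z": 0.12, "ax": 0, "ay": 0, "az": 0, "gripper": 0.075}
    - {"x": 0, "y": 0, "z": 0.16, "ax": 0, "ay": 0, "az": 0, "gripper": 0.075}

```text
time_s: 9.68
position: [0.4211, -0.3809, 0.1893]
tool_rot: [[0.971, 0.002, -0.239], [0.239, -0.003, 0.971], [0.001, -1.0, -0.003]]
wrist_force: [0.6, -0.6, -0.1]
grip_width: 0.797
```

Run:
```python
from h import *
s=manip.state();p=s['position'];print(s['time_s'],p,s['wrist_force'],s['grip_width']*.094)
save('side','s9.png',(190,100,330,320),2.7)
```

```text
9.675 [ 0.42106006 -0.38089669  0.18925493] [ 0.55916194 -0.63372708 -0.10566296] 0.07493366268147003
```

View pics/s9.png

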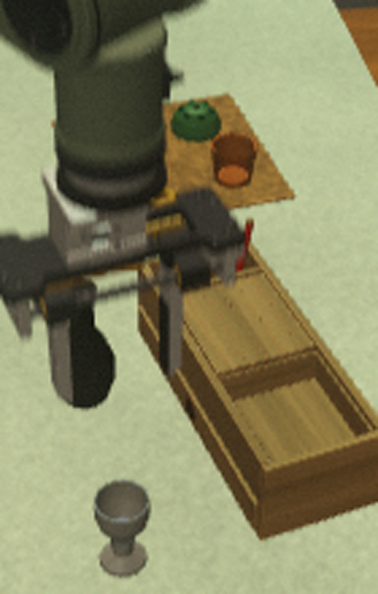

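Call:
send_rows:
  deltas:
    - {"x": 0.03, "y": 0.042, "z": 0, "ax": 0, "ay": 0, "az": 0, "gripper": 0}
    - {"x": 0.062, "y": 0.087, "z": 0, "ax": 0, "ay": 0, "az": 0, "gripper": 0}
    - {"x": 0.095, "y": 0.133, "z": 0, "ax": 0, "ay": 0, "az": 0, "gripper": 0}
    - {"x": 0.125, "y": 0.175, "z": 0, "ax": 0, "ay": 0, "az": 0, "gripper": 0}
    - {"x": 0.138, "y": 0.193, "z": -0.02, "ax": 0, "ay": 0, "az": 0, "gripper": 0}
    - {"x": 0.138, "y": 0.193, "z": -0.06, "ax": 0, "ay": 0, "az": 0, "gripper": 0}
    - {"x": 0.138, "y": 0.193, "z": -0.085, "ax": 0, "ay": 0, "az": 0, "gripper": 0}
    - {"x": 0.138, "y": 0.193, "z": -0.09, "ax": 0, "ay": 0, "az": 0, "gripper": 0}
    - {"x": 0.138, "y": 0.193, "z": -0.09, "ax": 0, "ay": 0, "az": 0, "gripper": 0}

```text
time_s: 10.85
position: [0.5585, -0.1873, 0.0964]
tool_rot: [[0.971, 0.0, -0.239], [0.239, -0.0, 0.971], [0.0, -1.0, -0.0]]
wrist_force: [-0.5, -0.2, 0.0]
grip_width: 0.007
```

Run:
```python
from h import *
s=manip.state();p=s['position'];print(s['time_s'],p,s['wrist_force'],s['grip_width']*.094,P2('side',p))
save('side','s10.png',(220,130,350,270),4.2)
```

```text
10.85 [ 0.55848276 -0.18729756  0.09635187] [-0.51267834 -0.21571545  0.03835707] 0.0006142538716868915 [[279.07536967 216.59406185]]
```

View pics/s10.png

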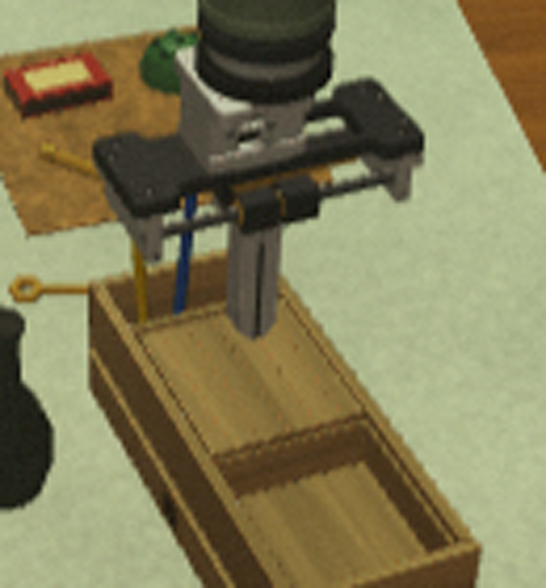

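Call:
send_rows:
  deltas:
    - {"x": 0, "y": 0, "z": -0.005, "ax": 0, "ay": 0, "az": 0, "gripper": 0}
    - {"x": 0, "y": 0, "z": -0.01, "ax": 0, "ay": 0, "az": 0, "gripper": 0}
    - {"x": 0, "y": 0, "z": -0.011, "ax": 0, "ay": 0, "az": 0, "gripper": 0}
    - {"x": 0, "y": 0, "z": -0.012, "ax": 0, "ay": 0, "az": 0, "gripper": 0}
    - {"x": 0, "y": 0, "z": -0.012, "ax": 0, "ay": 0, "az": 0, "gripper": 0}

```text
time_s: 11.52
position: [0.5584, -0.1871, 0.0842]
tool_rot: [[0.971, -0.0, -0.239], [0.239, 0.0, 0.971], [-0.0, -1.0, 0.0]]
wrist_force: [-0.7, -0.4, 0.8]
grip_width: 0.005
```

Call:
send_rows:
  deltas:
    - {"x": 0, "y": 0, "z": -0.004, "ax": 0, "ay": 0, "az": 0, "gripper": 0}
    - {"x": 0, "y": 0, "z": -0.006, "ax": 0, "ay": 0, "az": 0, "gripper": 0}
    - {"x": 0, "y": 0, "z": -0.008, "ax": 0, "ay": 0, "az": 0, "gripper": 0}
    - {"x": 0, "y": 0, "z": -0.009, "ax": 0, "ay": 0, "az": 0, "gripper": 0}
    - {"x": 0, "y": 0, "z": -0.01, "ax": 0, "ay": 0, "az": 0, "gripper": 0}

```text
time_s: 12.15
position: [0.5584, -0.1871, 0.0742]
tool_rot: [[0.971, 0.0, -0.239], [0.239, -0.0, 0.971], [0.0, -1.0, -0.0]]
wrist_force: [0.8, -0.6, 0.1]
grip_width: 0.006
```

Call:
send_rows:
  deltas:
    - {"x": 0, "y": 0, "z": -0.001, "ax": 0, "ay": 0, "az": 0, "gripper": 0}
    - {"x": 0, "y": 0, "z": -0.002, "ax": 0, "ay": 0, "az": 0, "gripper": 0}
    - {"x": 0, "y": 0, "z": -0.003, "ax": 0, "ay": 0, "az": 0, "gripper": 0}
    - {"x": 0, "y": 0, "z": -0.003, "ax": 0, "ay": 0, "az": 0, "gripper": 0}

```text
time_s: 12.65
position: [0.5583, -0.1871, 0.0711]
tool_rot: [[0.971, -0.0, -0.239], [0.239, 0.0, 0.971], [-0.0, -1.0, 0.0]]
wrist_force: [0.5, -0.4, -0.5]
grip_width: 0.002
```

Run:
```python
from h import *
s=manip.state();p=s['position'];print(s['time_s'],p,s['wrist_force'],P2('side',p))
save('side','s11.png',(240,170,320,240),7)
```

```text
12.65 [ 0.55830096 -0.18707113  0.07113183] [ 0.54707956 -0.36684934 -0.46141759] [[278.59873294 223.86913251]]
```

View pics/s11.png

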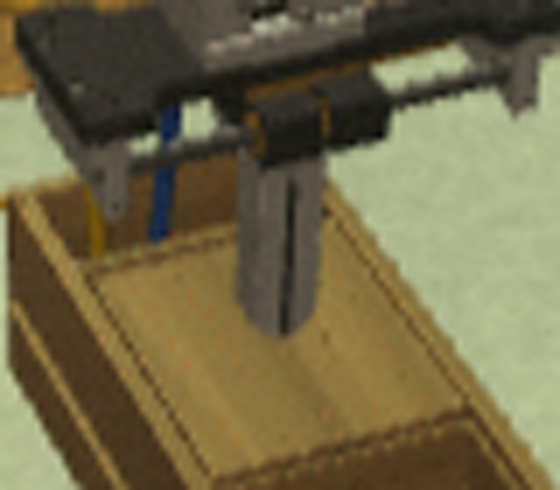

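Call:
send_rows:
  deltas:
    - {"x": 0, "y": 0, "z": -0.001, "ax": 0, "ay": 0, "az": 0, "gripper": 0}
    - {"x": 0, "y": 0, "z": -0.002, "ax": 0, "ay": 0, "az": 0, "gripper": 0}
    - {"x": 0, "y": 0, "z": -0.002, "ax": 0, "ay": 0, "az": 0, "gripper": 0}

```text
time_s: 13.08
position: [0.5583, -0.1871, 0.0691]
tool_rot: [[0.971, -0.0, -0.239], [0.239, 0.0, 0.971], [-0.0, -1.0, 0.0]]
wrist_force: [-0.9, 0.1, -0.2]
grip_width: 0.005
```

Call:
send_rows:
  deltas:
    - {"x": 0, "y": 0, "z": -0.001, "ax": 0, "ay": 0, "az": 0, "gripper": 0}
    - {"x": 0, "y": 0, "z": -0.002, "ax": 0, "ay": 0, "az": 0, "gripper": 0}
    - {"x": 0, "y": 0, "z": -0.002, "ax": 0, "ay": 0, "az": 0, "gripper": 0}

```text
time_s: 13.45
position: [0.5583, -0.1871, 0.0671]
tool_rot: [[0.971, -0.0, -0.239], [0.239, 0.0, 0.971], [-0.0, -1.0, 0.0]]
wrist_force: [0.1, -1.0, 0.5]
grip_width: 0.007
```

Call:
send_rows:
  deltas:
    - {"x": 0, "y": 0, "z": -0.001, "ax": 0, "ay": 0, "az": 0, "gripper": 0}
    - {"x": 0, "y": 0, "z": -0.002, "ax": 0, "ay": 0, "az": 0, "gripper": 0}
    - {"x": 0, "y": 0, "z": -0.002, "ax": 0, "ay": 0, "az": 0, "gripper": 0}

```text
time_s: 13.82
position: [0.5583, -0.1871, 0.0651]
tool_rot: [[0.971, -0.0, -0.239], [0.239, 0.0, 0.971], [-0.0, -1.0, 0.0]]
wrist_force: [0.3, -0.7, -0.6]
grip_width: 0.002
```

Call:
send_rows:
  deltas:
    - {"x": 0, "y": 0, "z": -0.001, "ax": 0, "ay": 0, "az": 0, "gripper": 0}
    - {"x": 0, "y": 0, "z": -0.002, "ax": 0, "ay": 0, "az": 0, "gripper": 0}
    - {"x": 0, "y": 0, "z": -0.002, "ax": 0, "ay": 0, "az": 0, "gripper": 0}

```text
time_s: 14.2
position: [0.5585, -0.1872, 0.0641]
tool_rot: [[0.971, 0.0, -0.239], [0.239, -0.0, 0.971], [0.0, -1.0, -0.0]]
wrist_force: [-2.3, 0.6, 3.9]
grip_width: 0.006
```

Run:
```python
from h import *
s=manip.state();p=s['position'];print(s['time_s'],p,s['wrist_force'],P2('side',p))
save('side','s12.png',(240,170,320,240),7)
```

```text
14.2 [ 0.55852716 -0.18720341  0.0640876 ] [-2.25739847  0.56986257  3.91499197] [[278.58573569 225.90700698]]
```

View pics/s12.png

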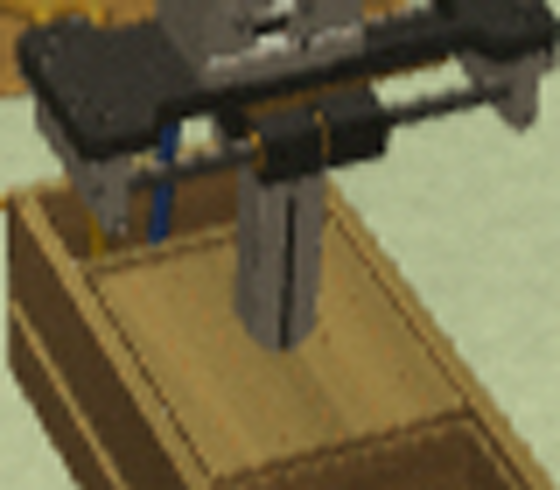

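Call:
send_rows:
  deltas:
    - {"x": 0, "y": 0, "z": -0.001, "ax": 0, "ay": 0, "az": 0, "gripper": 0}
    - {"x": 0, "y": 0, "z": -0.0025, "ax": 0, "ay": 0, "az": 0, "gripper": 0}
    - {"x": 0, "y": 0, "z": -0.0025, "ax": 0, "ay": 0, "az": 0, "gripper": 0}
    - {"x": 0.0012, "y": -0.0049, "z": -0.0025, "ax": 0, "ay": 0, "az": 0, "gripper": 0}
    - {"x": 0.0024, "y": -0.0097, "z": -0.0025, "ax": 0, "ay": 0, "az": 0, "gripper": 0}
    - {"x": 0.0036, "y": -0.0146, "z": -0.0025, "ax": 0, "ay": 0, "az": 0, "gripper": 0}
    - {"x": 0.0048, "y": -0.0194, "z": -0.0025, "ax": 0, "ay": 0, "az": 0, "gripper": 0}
    - {"x": 0.006, "y": -0.0243, "z": -0.0025, "ax": 0, "ay": 0, "az": 0, "gripper": 0}

```text
time_s: 15.25
position: [0.5648, -0.213, 0.064]
tool_rot: [[0.971, 0.001, -0.239], [0.239, -0.003, 0.971], [0.0, -1.0, -0.003]]
wrist_force: [-5.5, 0.4, 14.1]
grip_width: 0.007
```

Run:
```python
from h import *
s=manip.state();p=s['position'];print(s['time_s'],p,s['wrist_force'],P2('side',p))
save('side','s13.png',(230,160,340,260),6)
```

```text
15.25 [ 0.56484244 -0.21299102  0.06395531] [-5.53871517  0.40770583 14.07194826] [[282.85473    232.39961002]]
```

View pics/s13.png

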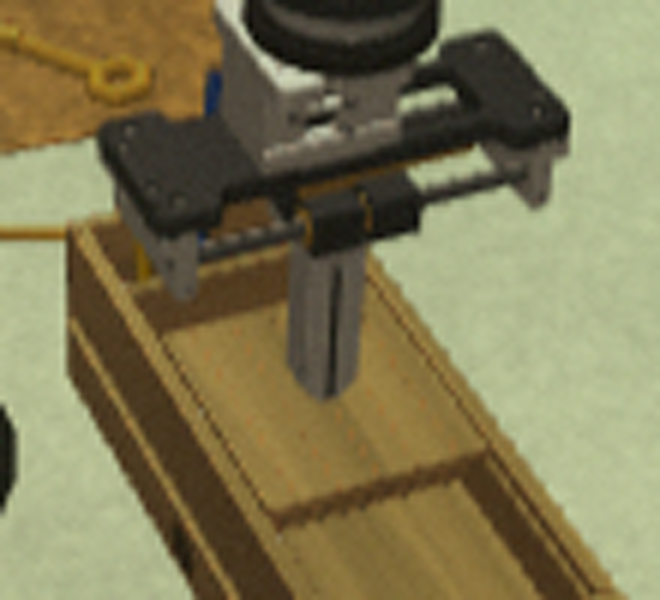

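Call:
send_rows:
  deltas:
    - {"x": 0.0024, "y": -0.0097, "z": 0, "ax": 0, "ay": 0, "az": 0, "gripper": 0}
    - {"x": 0.0048, "y": -0.0194, "z": 0, "ax": 0, "ay": 0, "az": 0, "gripper": 0}
    - {"x": 0.0072, "y": -0.0291, "z": 0, "ax": 0, "ay": 0, "az": 0, "gripper": 0}
    - {"x": 0.0096, "y": -0.0388, "z": 0, "ax": 0, "ay": 0, "az": 0, "gripper": 0}
    - {"x": 0.012, "y": -0.0486, "z": 0, "ax": 0, "ay": 0, "az": 0, "gripper": 0}
    - {"x": 0.0143, "y": -0.0583, "z": 0, "ax": 0, "ay": 0, "az": 0, "gripper": 0}
    - {"x": 0.0167, "y": -0.068, "z": 0, "ax": 0, "ay": 0, "az": 0, "gripper": 0}
    - {"x": 0.0191, "y": -0.0777, "z": 0, "ax": 0, "ay": 0, "az": 0, "gripper": 0}
    - {"x": 0.0215, "y": -0.0874, "z": 0, "ax": 0, "ay": 0, "az": 0, "gripper": 0}
    - {"x": 0.0215, "y": -0.0874, "z": 0, "ax": 0, "ay": 0, "az": 0, "gripper": 0}

```text
time_s: 16.55
position: [0.5861, -0.2991, 0.064]
tool_rot: [[0.971, 0.0, -0.238], [0.238, 0.0, 0.971], [0.0, -1.0, 0.0]]
wrist_force: [-5.1, 4.1, 14.9]
grip_width: 0.006
```

Run:
```python
from h import *
s=manip.state();p=s['position'];print(s['time_s'],p,s['wrist_force'],P2('side',p))
save('side','s14.png',(220,140,360,310),3.5)
```

```text
16.55 [ 0.58605308 -0.29912758  0.06397118] [-5.05124954  4.13544448 14.89778489] [[298.05291783 255.28302698]]
```

View pics/s14.png

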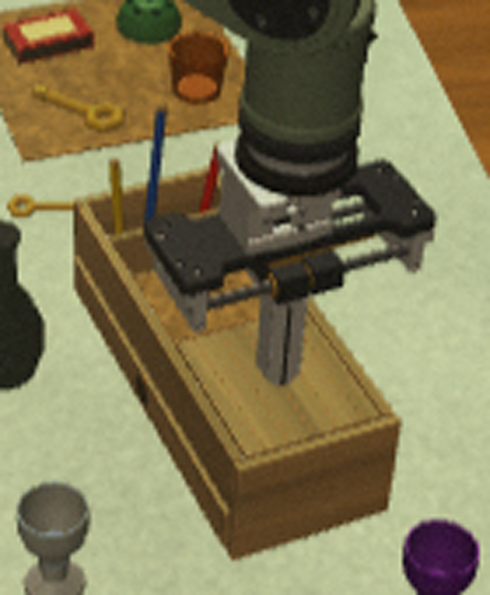

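Call:
send_rows:
  deltas:
    - {"x": 0, "y": 0, "z": 0.03, "ax": 0, "ay": 0, "az": 0, "gripper": 0.05}
    - {"x": 0, "y": 0, "z": 0.085, "ax": 0, "ay": 0, "az": 0, "gripper": 0.05}
    - {"x": 0, "y": 0, "z": 0.14, "ax": 0, "ay": 0, "az": 0, "gripper": 0.05}
    - {"x": -0.01, "y": 0.05, "z": 0.18, "ax": 0, "ay": 0, "az": 8, "gripper": 0.05}
    - {"x": -0.02, "y": 0.108, "z": 0.18, "ax": 0, "ay": 0, "az": 16, "gripper": 0.05}
    - {"x": -0.032, "y": 0.168, "z": 0.18, "ax": 0, "ay": 0, "az": 24, "gripper": 0.05}
    - {"x": -0.043, "y": 0.228, "z": 0.18, "ax": 0, "ay": 0, "az": 30, "gripper": 0.05}
    - {"x": -0.054, "y": 0.288, "z": 0.18, "ax": 0, "ay": 0, "az": 34.7, "gripper": 0.05}
    - {"x": -0.065, "y": 0.348, "z": 0.18, "ax": 0, "ay": 0, "az": 34.7, "gripper": 0.05}
    - {"x": -0.076, "y": 0.405, "z": 0.18, "ax": 0, "ay": 0, "az": 34.7, "gripper": 0.05}
    - {"x": -0.084, "y": 0.444, "z": 0.14, "ax": 0, "ay": 0, "az": 34.7, "gripper": 0.05}
    - {"x": -0.084, "y": 0.444, "z": 0.09, "ax": 0, "ay": 0, "az": 34.7, "gripper": 0.05}

```text
time_s: 18.1
position: [0.5026, 0.1482, 0.1511]
tool_rot: [[0.659, 0.005, -0.752], [0.752, 0.001, 0.659], [0.004, -1.0, -0.003]]
wrist_force: [1.0, -1.0, -1.4]
grip_width: 0.533
```

Call:
send_rows:
  deltas:
    - {"x": 0, "y": 0, "z": -0.04, "ax": 0, "ay": 0, "az": 0, "gripper": 0.05}
    - {"x": 0, "y": 0, "z": -0.08, "ax": 0, "ay": 0, "az": 0, "gripper": 0.05}
    - {"x": 0, "y": 0, "z": -0.105, "ax": 0, "ay": 0, "az": 0, "gripper": 0.05}
    - {"x": 0, "y": 0, "z": -0.115, "ax": 0, "ay": 0, "az": 0, "gripper": 0.05}
    - {"x": 0, "y": 0, "z": -0.115, "ax": 0, "ay": 0, "az": 0, "gripper": 0.05}

```text
time_s: 18.73
position: [0.5017, 0.1452, 0.0354]
tool_rot: [[0.662, -0.001, -0.749], [0.749, -0.0, 0.662], [-0.001, -1.0, 0.001]]
wrist_force: [0.4, 0.1, 0.4]
grip_width: 0.533
```

Run:
```python
from h import *
s=manip.state();p=s['position'];print(s['time_s'],p,s['wrist_force'],s['tool_rot'],P2('side',p+[0,0,.0257]))
save('side','s15.png',(190,90,320,220),4.5)
save('top','t15.png',(100,130,380,250),2.8)
```

```text
18.725 [0.50166169 0.14515259 0.03543408] [0.38081062 0.071076   0.43799352] [[ 6.62425058e-01 -8.01995220e-04 -7.49127759e-01]
 [ 7.49127960e-01 -7.13725389e-05  6.62425312e-01]
 [-5.84729084e-04 -9.99999676e-01  5.53518085e-04]] [[240.77257611 157.03683385]]
```

View pics/s15.png

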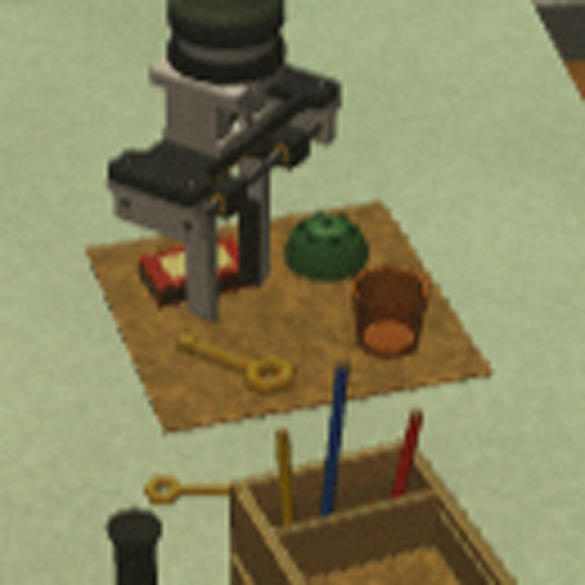

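View pics/t15.png

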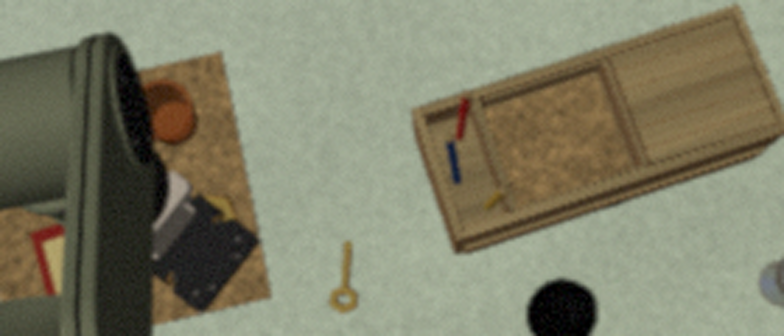

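Call:
send_rows:
  deltas:
    - {"x": 0, "y": 0, "z": -0.02, "ax": 0, "ay": 0, "az": 0, "gripper": 0.05}
    - {"x": 0, "y": 0, "z": -0.04, "ax": 0, "ay": 0, "az": 0, "gripper": 0.05}
    - {"x": 0, "y": 0, "z": -0.05, "ax": 0, "ay": 0, "az": 0, "gripper": 0.05}
    - {"x": 0, "y": 0, "z": -0.0555, "ax": 0, "ay": 0, "az": 0, "gripper": 0.05}
    - {"x": 0, "y": 0, "z": -0.0555, "ax": 0, "ay": 0, "az": 0, "gripper": 0.05}

```text
time_s: 19.45
position: [0.5023, 0.1452, -0.0194]
tool_rot: [[0.662, 0.001, -0.749], [0.749, 0.0, 0.662], [0.0, -1.0, -0.0]]
wrist_force: [1.1, 0.7, 0.3]
grip_width: 0.533
```

Run:
```python
from h import *
s=manip.state();p=s['position'];print(s['time_s'],p,s['wrist_force'])
save('side','s16.png',(200,110,300,200),7)
```

```text
19.45 [ 0.50228081  0.14522828 -0.01939248] [1.08997347 0.70249677 0.30389808]
```

View pics/s16.png

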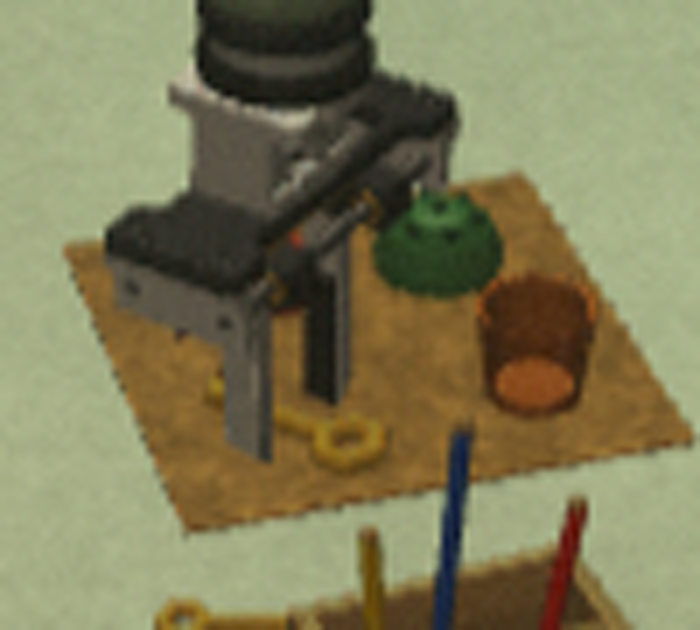

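Call:
send_rows:
  deltas:
    - {"x": 0, "y": 0, "z": -0.0012, "ax": 0, "ay": 0, "az": 0, "gripper": 0.03}
    - {"x": 0, "y": 0, "z": -0.0012, "ax": 0, "ay": 0, "az": 0, "gripper": 0.005}
    - {"x": 0, "y": 0, "z": -0.0012, "ax": 0, "ay": 0, "az": 0, "gripper": 0.005}
    - {"x": 0, "y": 0, "z": -0.0012, "ax": 0, "ay": 0, "az": 0, "gripper": 0.005}
    - {"x": 0, "y": 0, "z": -0.0012, "ax": 0, "ay": 0, "az": 0, "gripper": 0.005}
  squeeze: 30

```text
time_s: 20.12
position: [0.502, 0.1452, -0.0209]
tool_rot: [[0.662, 0.0, -0.749], [0.749, 0.0, 0.662], [0.0, -1.0, -0.0]]
wrist_force: [-0.2, 0.5, 0.2]
grip_width: 0.107
```

Call:
send_rows:
  deltas:
    - {"x": 0, "y": 0, "z": 0.01, "ax": 0, "ay": 0, "az": 0, "gripper": 0.005}
    - {"x": 0, "y": 0, "z": 0.03, "ax": 0, "ay": 0, "az": 0, "gripper": 0.005}
    - {"x": 0, "y": 0, "z": 0.06, "ax": 0, "ay": 0, "az": 0, "gripper": 0.005}
    - {"x": 0, "y": 0, "z": 0.1, "ax": 0, "ay": 0, "az": 0, "gripper": 0.005}
    - {"x": 0, "y": 0, "z": 0.12, "ax": 0, "ay": 0, "az": 0, "gripper": 0.005}
    - {"x": 0, "y": 0, "z": 0.12, "ax": 0, "ay": 0, "az": 0, "gripper": 0.005}

```text
time_s: 20.88
position: [0.5038, 0.1454, 0.1016]
tool_rot: [[0.662, 0.005, -0.749], [0.749, 0.001, 0.662], [0.004, -1.0, -0.003]]
wrist_force: [0.4, 1.1, -0.4]
grip_width: 0.11
```

Run:
```python
from h import *
s=manip.state();p=s['position'];print(s['time_s'],p,s['wrist_force'],s['grip_width']*.094)
save('side','s17.png',(190,70,310,190),5)
```

```text
20.875 [0.5038166  0.14541198 0.1015595 ] [ 0.38010192  1.0606444  -0.44928214] 0.010344902602721463
```

View pics/s17.png

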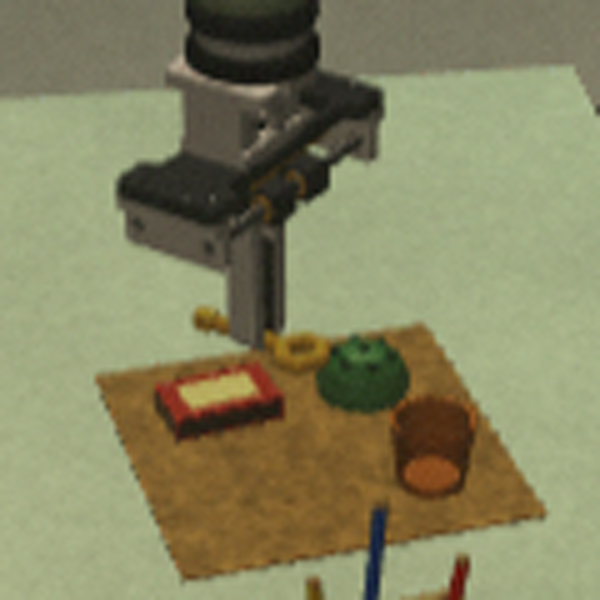

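Run:
```python
from h import *
np.set_printoptions(precision=4,suppress=True)
T=lambda p:((p[0]+.5)/2.8-.5+100,(p[1]+.5)/2.8-.5+130)
S=lambda p:((p[0]+.5)/7-.5+200,(p[1]+.5)/7-.5+110)
for nm,ts,s in(('yel',[(503,192),(488,207)],(370,532)),('blue',[(451,143),(456,182)],(462,425)),('red',[(467,98),(460,138)],(578,498))):
  for t in ts:
    best=min((np.linalg.norm(P2('side',Z2('top',T(t),z))-S(s)),z) for z in np.arange(.05,.2,.002))
    print(nm,t,best,inorg(Z2('top',T(t),best[1])))
g=org([0,.039,0]);print('target',g)
# bay floor outline check of cover position
```

```text
yel (503, 192) (np.float64(0.39689184020953006), np.float64(0.15600000000000008)) [[-0.0449  0.1088  0.156 ]]
yel (488, 207) (np.float64(4.431655892079629), np.float64(0.14400000000000007)) [[-0.0503  0.1223  0.144 ]]
blue (451, 143) (np.float64(1.208106902163432), np.float64(0.1720000000000001)) [[0.0009 0.1357 0.172 ]]
blue (456, 182) (np.float64(12.64843614978966), np.float64(0.1680000000000001)) [[-0.0282  0.1416  0.168 ]]
red (467, 98) (np.float64(1.1149718344927766), np.float64(0.14600000000000007)) [[0.0379 0.1092 0.146 ]]
red (460, 138) (np.float64(12.964030397456666), np.float64(0.13200000000000006)) [[0.0119 0.1236 0.132 ]]
target [[ 0.5577 -0.1823  0.    ]]
```

Call:
send_rows:
  deltas:
    - {"x": 0, "y": 0, "z": 0.04, "ax": 0, "ay": 0, "az": 0, "gripper": 0.005}
    - {"x": 0, "y": 0, "z": 0.09, "ax": 0, "ay": 0, "az": -4, "gripper": 0.005}
    - {"x": 0.004, "y": -0.024, "z": 0.12, "ax": 0, "ay": 0, "az": -10, "gripper": 0.005}
    - {"x": 0.012, "y": -0.07, "z": 0.12, "ax": 0, "ay": 0, "az": -17, "gripper": 0.005}
    - {"x": 0.02, "y": -0.118, "z": 0.12, "ax": 0, "ay": 0, "az": -24, "gripper": 0.005}
    - {"x": 0.028, "y": -0.166, "z": 0.12, "ax": 0, "ay": 0, "az": -30, "gripper": 0.005}
    - {"x": 0.036, "y": -0.214, "z": 0.12, "ax": 0, "ay": 0, "az": -34.7, "gripper": 0.005}
    - {"x": 0.0445, "y": -0.262, "z": 0.12, "ax": 0, "ay": 0, "az": -34.7, "gripper": 0.005}
    - {"x": 0.052, "y": -0.305, "z": 0.12, "ax": 0, "ay": 0, "az": -34.7, "gripper": 0.005}
    - {"x": 0.0557, "y": -0.3275, "z": 0.1, "ax": 0, "ay": 0, "az": -34.7, "gripper": 0.005}
    - {"x": 0.0557, "y": -0.3275, "z": 0.05, "ax": 0, "ay": 0, "az": -34.7, "gripper": 0.005}
    - {"x": 0.0557, "y": -0.3275, "z": 0.0, "ax": 0, "ay": 0, "az": -34.7, "gripper": 0.005}

```text
time_s: 22.42
position: [0.5563, -0.1814, 0.0954]
tool_rot: [[0.971, -0.002, -0.239], [0.239, 0.002, 0.971], [-0.002, -1.0, 0.002]]
wrist_force: [1.1, -0.1, -0.9]
grip_width: 0.11
```

Run:
```python
from h import *
s=manip.state()
save('side','s18.png',(220,110,350,260),4)
s=manip.state();p=s['position'];print(s['time_s'],p,s['wrist_force'],s['grip_width']*.094,s['tool_rot'])
save('top','t18.png',(200,100,400,250),3)
```

```text
22.475 [ 0.55025064 -0.17830619  0.08716158] [-2.7912731   0.85922527 -4.78727763] 0.010023978522131684 [[ 0.97096625 -0.01578504 -0.23869513]
 [ 0.23884498  0.00838114  0.97102154]
 [-0.01332708 -0.99984028  0.01190798]]
```

View pics/s18.png

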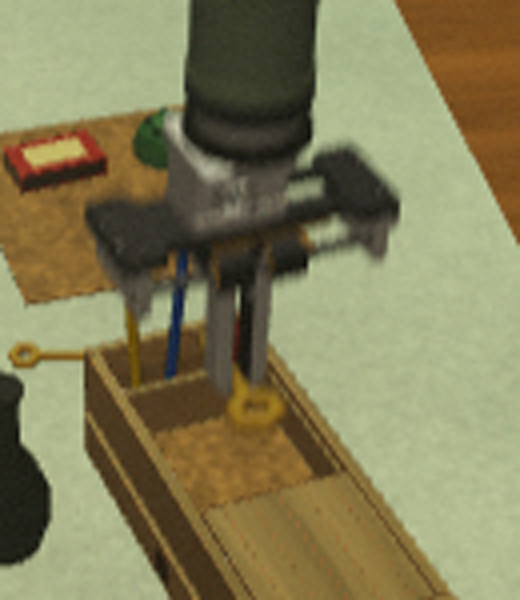

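View pics/t18.png

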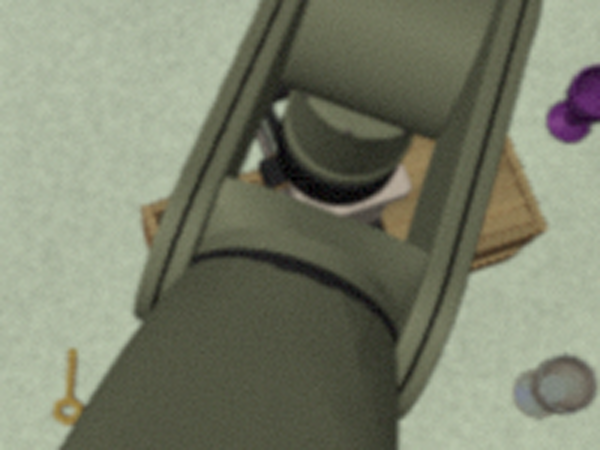

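Call:
send_rows:
  deltas:
    - {"x": 0, "y": 0, "z": 0, "ax": 0, "ay": 0, "az": 0, "gripper": 0.005}
    - {"x": 0, "y": 0, "z": -0.015, "ax": 0, "ay": 0, "az": 0, "gripper": 0.005}
    - {"x": 0, "y": 0, "z": -0.025, "ax": 0, "ay": 0, "az": 0, "gripper": 0.005}
    - {"x": 0, "y": 0, "z": -0.025, "ax": 0, "ay": 0, "az": 0, "gripper": 0.005}

```text
time_s: 23.02
position: [0.557, -0.182, 0.0734]
tool_rot: [[0.971, -0.001, -0.239], [0.239, 0.001, 0.971], [-0.001, -1.0, 0.001]]
wrist_force: [-0.4, 0.5, -1.4]
grip_width: 0.104
```

Run:
```python
from h import *
s=manip.state();p=s['position'];print(s['time_s'],p,inorg(p),s['wrist_force'],s['grip_width']*.094)
save('side','s19.png',(240,150,320,250),6)
```

```text
23.025 [ 0.55703863 -0.18197219  0.07343996] [[-0.0005229   0.03944344  0.07343996]] [-0.37776043  0.51459141 -1.36311611] 0.009734282037987527
```

View pics/s19.png

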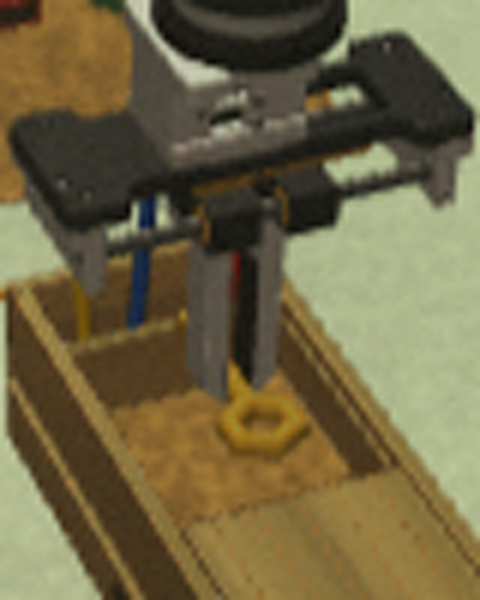

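Call:
send_rows:
  deltas:
    - {"x": 0, "y": 0, "z": -0.015, "ax": 0, "ay": 0, "az": 0, "gripper": 0.005}
    - {"x": 0, "y": 0, "z": -0.03, "ax": 0, "ay": 0, "az": 0, "gripper": 0.005}
    - {"x": 0, "y": 0, "z": -0.04, "ax": 0, "ay": 0, "az": 0, "gripper": 0.005}
    - {"x": 0, "y": 0, "z": -0.0445, "ax": 0, "ay": 0, "az": 0, "gripper": 0.005}
    - {"x": 0, "y": 0, "z": -0.0455, "ax": 0, "ay": 0, "az": 0, "gripper": 0.005}
    - {"x": 0, "y": 0, "z": -0.0455, "ax": 0, "ay": 0, "az": 0, "gripper": 0.005}

```text
time_s: 23.82
position: [0.5579, -0.1825, 0.0289]
tool_rot: [[0.971, 0.001, -0.239], [0.239, -0.0, 0.971], [0.001, -1.0, -0.0]]
wrist_force: [0.7, -0.9, -0.6]
grip_width: 0.109
```

Call:
send_rows:
  deltas:
    - {"x": 0, "y": 0, "z": -0.001, "ax": 0, "ay": 0, "az": 0, "gripper": 0.005}
    - {"x": 0, "y": 0, "z": -0.002, "ax": 0, "ay": 0, "az": 0, "gripper": 0.005}
    - {"x": 0, "y": 0, "z": -0.002, "ax": 0, "ay": 0, "az": 0, "gripper": 0.005}

```text
time_s: 24.2
position: [0.5576, -0.1823, 0.0266]
tool_rot: [[0.971, 0.0, -0.239], [0.239, -0.0, 0.971], [0.0, -1.0, -0.0]]
wrist_force: [-0.2, -1.0, -0.1]
grip_width: 0.105
```

Call:
send_rows:
  deltas:
    - {"x": 0, "y": 0, "z": -0.001, "ax": 0, "ay": 0, "az": 0, "gripper": 0.005}
    - {"x": 0, "y": 0, "z": -0.001, "ax": 0, "ay": 0, "az": 0, "gripper": 0.005}
    - {"x": 0, "y": 0, "z": -0.001, "ax": 0, "ay": 0, "az": 0, "gripper": 0.04}
    - {"x": 0, "y": 0, "z": -0.001, "ax": 0, "ay": 0, "az": 0, "gripper": 0.04}
    - {"x": 0, "y": 0, "z": -0.001, "ax": 0, "ay": 0, "az": 0, "gripper": 0.04}
    - {"x": 0, "y": 0, "z": 0.02, "ax": 0, "ay": 0, "az": 0, "gripper": 0.04}
    - {"x": 0, "y": 0, "z": 0.06, "ax": 0, "ay": 0, "az": 0, "gripper": 0.04}
    - {"x": 0, "y": 0, "z": 0.11, "ax": 0, "ay": 0, "az": 0, "gripper": 0.04}
    - {"x": 0, "y": 0, "z": 0.13, "ax": 0, "ay": 0, "az": 0, "gripper": 0.04}

```text
time_s: 25.32
position: [0.5596, -0.1833, 0.1604]
tool_rot: [[0.971, 0.005, -0.239], [0.239, -0.003, 0.971], [0.005, -1.0, -0.004]]
wrist_force: [-0.8, -0.4, -0.1]
grip_width: 0.423
```

Run:
```python
from h import *
s=manip.state();p=s['position'];print(s['time_s'],p,s['wrist_force'],s['grip_width']*.094)
save('side','s20.png',(220,120,350,270),4)
```

```text
25.325 [ 0.55958311 -0.18330294  0.16036233] [-0.76072887 -0.37291504 -0.14851294] 0.039718167133229
```

View pics/s20.png

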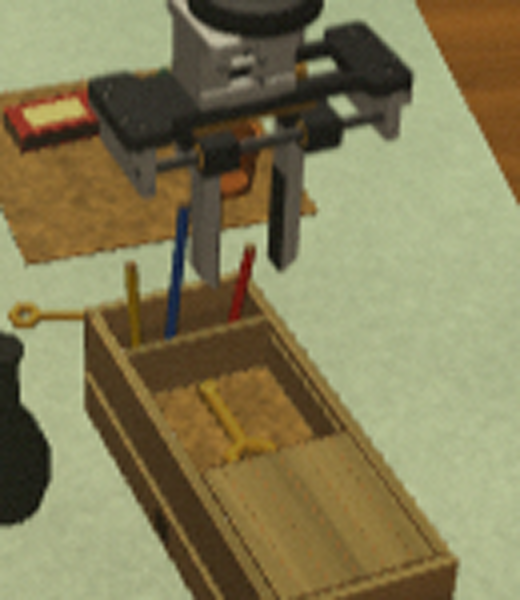

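Call:
send_rows:
  deltas:
    - {"x": 0.008, "y": -0.03, "z": 0, "ax": 0, "ay": 0, "az": 0, "gripper": 0}
    - {"x": 0.018, "y": -0.073, "z": 0, "ax": 0, "ay": 0, "az": 0, "gripper": 0}
    - {"x": 0.027, "y": -0.111, "z": 0, "ax": 0, "ay": 0, "az": 0, "gripper": 0}
    - {"x": 0.0308, "y": -0.1252, "z": -0.02, "ax": 0, "ay": 0, "az": 0, "gripper": 0}
    - {"x": 0.0308, "y": -0.1252, "z": -0.055, "ax": 0, "ay": 0, "az": 0, "gripper": 0}
    - {"x": 0.0308, "y": -0.1252, "z": -0.08, "ax": 0, "ay": 0, "az": 0, "gripper": 0}
    - {"x": 0.0308, "y": -0.1252, "z": -0.085, "ax": 0, "ay": 0, "az": 0, "gripper": 0}
    - {"x": 0.0308, "y": -0.1252, "z": -0.085, "ax": 0, "ay": 0, "az": 0, "gripper": 0}

```text
time_s: 26.38
position: [0.588, -0.3065, 0.0706]
tool_rot: [[0.971, -0.001, -0.239], [0.239, 0.001, 0.971], [-0.001, -1.0, 0.001]]
wrist_force: [-0.6, -0.2, 0.8]
grip_width: 0.003
```

Call:
send_rows:
  deltas:
    - {"x": 0, "y": 0, "z": -0.003, "ax": 0, "ay": 0, "az": 0, "gripper": 0}
    - {"x": 0, "y": 0, "z": -0.006, "ax": 0, "ay": 0, "az": 0, "gripper": 0}
    - {"x": 0, "y": 0, "z": -0.0075, "ax": 0, "ay": 0, "az": 0, "gripper": 0}
    - {"x": 0, "y": 0, "z": -0.009, "ax": 0, "ay": 0, "az": 0, "gripper": 0}
    - {"x": 0, "y": 0, "z": -0.009, "ax": 0, "ay": 0, "az": 0, "gripper": 0}

```text
time_s: 27.0
position: [0.5887, -0.3077, 0.0641]
tool_rot: [[0.971, 0.001, -0.239], [0.239, -0.0, 0.971], [0.001, -1.0, -0.001]]
wrist_force: [-2.4, 1.0, 5.1]
grip_width: 0.001
```

Call:
send_rows:
  deltas:
    - {"x": 0, "y": 0, "z": -0.002, "ax": 0, "ay": 0, "az": 0, "gripper": 0}
    - {"x": 0, "y": 0, "z": -0.0025, "ax": 0, "ay": 0, "az": 0, "gripper": 0}
    - {"x": -0.0024, "y": 0.0097, "z": -0.0025, "ax": 0, "ay": 0, "az": 0, "gripper": 0}
    - {"x": -0.0048, "y": 0.0194, "z": -0.0025, "ax": 0, "ay": 0, "az": 0, "gripper": 0}
    - {"x": -0.0072, "y": 0.0291, "z": -0.0025, "ax": 0, "ay": 0, "az": 0, "gripper": 0}
    - {"x": -0.0096, "y": 0.0388, "z": -0.0025, "ax": 0, "ay": 0, "az": 0, "gripper": 0}
    - {"x": -0.012, "y": 0.0486, "z": -0.0025, "ax": 0, "ay": 0, "az": 0, "gripper": 0}
    - {"x": -0.0143, "y": 0.0583, "z": -0.0025, "ax": 0, "ay": 0, "az": 0, "gripper": 0}
    - {"x": -0.0167, "y": 0.068, "z": -0.0025, "ax": 0, "ay": 0, "az": 0, "gripper": 0}
    - {"x": -0.0191, "y": 0.0777, "z": -0.0025, "ax": 0, "ay": 0, "az": 0, "gripper": 0}
    - {"x": -0.0215, "y": 0.0874, "z": -0.0025, "ax": 0, "ay": 0, "az": 0, "gripper": 0}

```text
time_s: 28.38
position: [0.5682, -0.2231, 0.064]
tool_rot: [[0.971, 0.003, -0.239], [0.239, -0.006, 0.971], [0.002, -1.0, -0.007]]
wrist_force: [-3.5, -2.6, 11.2]
grip_width: 0.005
```

Call:
send_rows:
  deltas:
    - {"x": -0.0024, "y": 0.0097, "z": 0, "ax": 0, "ay": 0, "az": 0, "gripper": 0}
    - {"x": -0.0048, "y": 0.0194, "z": 0, "ax": 0, "ay": 0, "az": 0, "gripper": 0}
    - {"x": -0.0072, "y": 0.0291, "z": 0, "ax": 0, "ay": 0, "az": 0, "gripper": 0}
    - {"x": -0.0072, "y": 0.0291, "z": 0, "ax": 0, "ay": 0, "az": 0, "gripper": 0}

```text
time_s: 28.88
position: [0.5615, -0.1933, 0.064]
tool_rot: [[0.971, 0.004, -0.239], [0.239, -0.005, 0.971], [0.003, -1.0, -0.006]]
wrist_force: [-2.9, -1.0, 11.5]
grip_width: 0.004
```

Run:
```python
from h import *
s=manip.state();p=s['position'];print(s['time_s'],p,inorg(p),s['wrist_force'],s['grip_width']*.094)
save('side','s21.png',(220,120,350,290),3.5)
```

```text
28.875 [ 0.56147426 -0.19327739  0.06398062] [[0.00108211 0.02740574 0.06398062]] [-2.9049707  -1.02358297 11.53462922] 0.000373656699116737
```

View pics/s21.png

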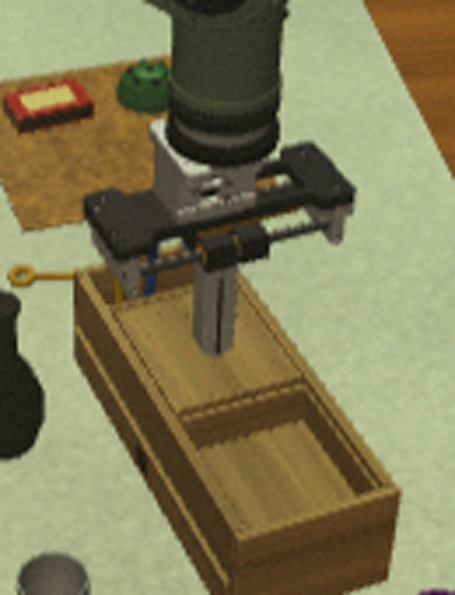

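Call:
send_rows:
  deltas:
    - {"x": -0.0012, "y": 0.0049, "z": 0, "ax": 0, "ay": 0, "az": 0, "gripper": 0}
    - {"x": -0.0024, "y": 0.0097, "z": 0, "ax": 0, "ay": 0, "az": 0, "gripper": 0}
    - {"x": -0.0024, "y": 0.0097, "z": 0, "ax": 0, "ay": 0, "az": 0, "gripper": 0}
    - {"x": -0.0024, "y": 0.0097, "z": 0.03, "ax": 0, "ay": 0, "az": 0, "gripper": 0}
    - {"x": -0.0024, "y": 0.0097, "z": 0.09, "ax": 0, "ay": 0, "az": 0, "gripper": 0}
    - {"x": -0.0024, "y": 0.0097, "z": 0.15, "ax": 0, "ay": 0, "az": 0, "gripper": 0}
    - {"x": -0.05, "y": 0.0097, "z": 0.18, "ax": 0, "ay": 0, "az": 0, "gripper": 0}
    - {"x": -0.11, "y": 0.0097, "z": 0.2, "ax": 0, "ay": 0, "az": 0, "gripper": 0}
    - {"x": -0.15, "y": 0.0097, "z": 0.2, "ax": 0, "ay": 0, "az": 0, "gripper": 0}
    - {"x": -0.15, "y": 0.06, "z": 0.2, "ax": 0, "ay": 0, "az": 0, "gripper": 0}
    - {"x": -0.15, "y": 0.12, "z": 0.2, "ax": 0, "ay": 0, "az": 0, "gripper": 0}
    - {"x": -0.15, "y": 0.16, "z": 0.2, "ax": 0, "ay": 0, "az": 0, "gripper": 0}

```text
time_s: 30.42
position: [0.4093, -0.0293, 0.2605]
tool_rot: [[0.971, 0.002, -0.239], [0.239, 0.0, 0.971], [0.001, -1.0, -0.0]]
wrist_force: [0.7, 0.2, 0.2]
grip_width: 0.004
```

Run:
```python
from h import *
s=manip.state();p=s['position'];print(s['time_s'],p,s['wrist_force'])
save('top','t22.png',(170,110,410,290),3.2)
im=cv2.imread('pics/raw_t22.png');big=cv2.resize(im[115:265,240:420],None,fx=4,fy=4,interpolation=cv2.INTER_CUBIC)
c=np.array([(-.05,.092,.09),(.05,.092,.09),(.05,-.026,.09),(-.05,-.026,.09)])
cv2.imwrite('pics/t22b.png',np.vstack([big[80:420,:480],cv2.imread('pics/c_org.png')[80:420,:480]])[:600*2])
save('side','s22.png',(190,100,360,330),2.6)
```

```text
30.425 [ 0.40933166 -0.02933899  0.26048348] [0.67265442 0.15096951 0.19894867]
```

View pics/t22.png

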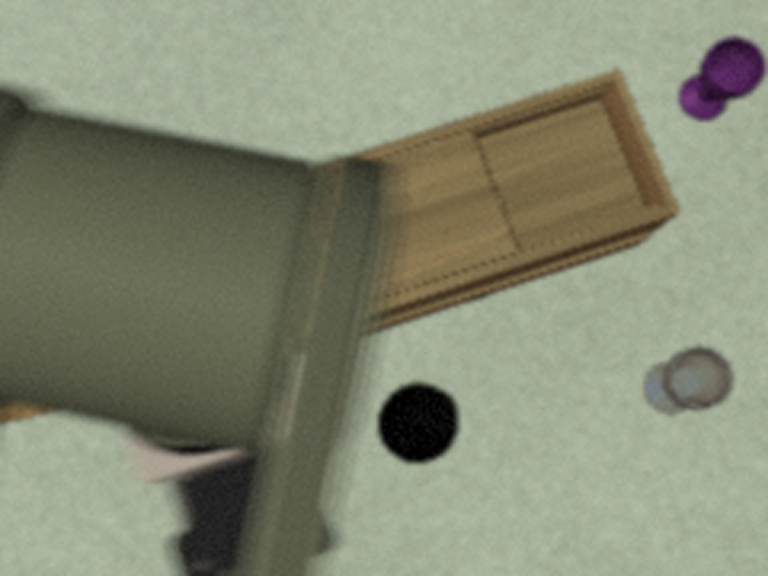

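View pics/s22.png

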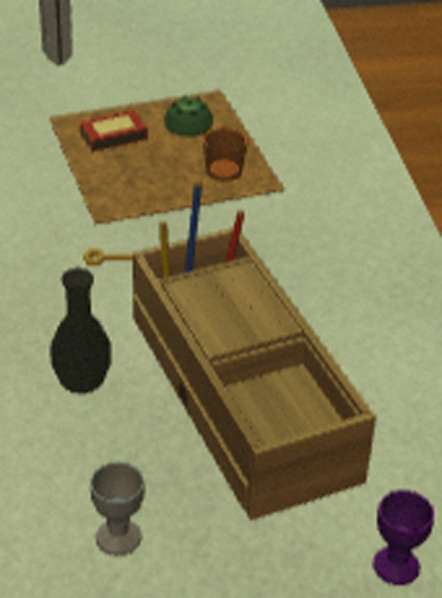

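View pics/t22b.png

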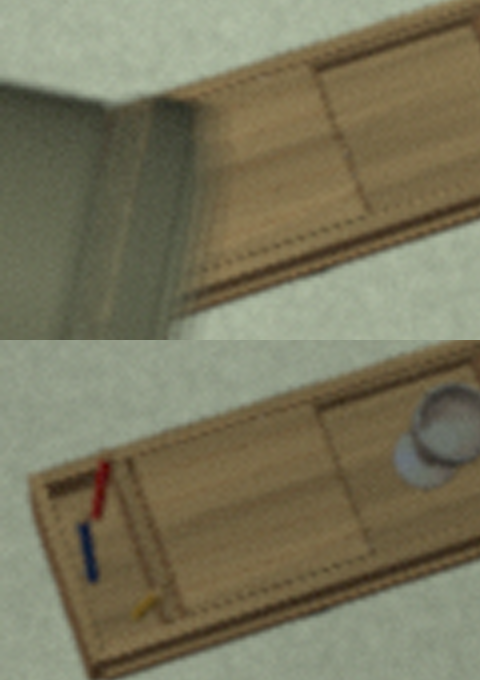

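Run:
```python
from h import *
from scipy.ndimage import map_coordinates
a=cv2.cvtColor(cv2.imread('pics/raw_top0.png'),6).astype(float);b=cv2.cvtColor(cv2.imread('pics/raw_t22.png'),6).astype(float)
ys=np.arange(-.05,-.005,.0005);xs=np.linspace(-.035,.035,40)
def prof(im):
  L=np.array([[(x,y,.09) for x in xs] for y in ys]).reshape(-1,3);u=P2('top',org(L))
  return map_coordinates(im,[u[:,1],u[:,0]],order=1).reshape(len(ys),-1).mean(1)
pa,pb=prof(a),prof(b)
ga,gb=pa-np.convolve(pa,np.ones(31)/31,'same'),pb-np.convolve(pb,np.ones(31)/31,'same')
print('min y0',ys[20+np.argmin(ga[20:-20])],'now',ys[20+np.argmin(gb[20:-20])])
print(np.round(pa[::4]),np.round(pb[::4]))
c=np.round((Z2('top',(170+690/3.2,110+378/3.2),.075)),4);print('cup rim xy',c,'foot',Z2('top',(170+668/3.2,110+389/3.2),.002))
s=manip.state();print(s['time_s'],s['dq'])
save('top','t23.png')
for q in ['vase','frog','matchbox','tealight']: print(q,[np.round(r['box']).tolist() for r in manip.search_frame(q,'top')][:1])
```

```text
min y0 -0.027499999999999983 now -0.02549999999999998
[ 95.  95.  95.  95.  95.  95.  95.  95.  95.  94.  90.  84.  86.  93.
  97.  98.  98.  98.  98.  99.  99. 100. 100.] [109. 109. 109. 109. 109. 109. 109. 109. 109. 109. 107.  99.  94.  98.
 107. 112. 113. 113. 113. 113. 113. 114. 114.]
cup rim xy [ 0.4209 -0.3745  0.075 ] foot [ 0.42036879 -0.38224461  0.002     ]
30.525 [-3.6563562   1.32908865 -0.84065703 -2.64919253 -0.95270961 -2.81701086]
vase [[291.0, 233.0, 315.0, 257.0]]
frog [[105.0, 175.0, 133.0, 197.0]]
matchbox [[111.0, 213.0, 121.0, 228.0]]
tealight [[367.0, 218.0, 402.0, 238.0]]
```

Call:
send_rows:
  deltas:
    - {"x": 0, "y": 0, "z": 0, "ax": 0, "ay": 0, "az": 0, "gripper": 0}
    - {"x": 0, "y": 0, "z": 0, "ax": 0, "ay": 0, "az": 0, "gripper": 0}

```text
time_s: 31.02
position: [0.4097, -0.0317, 0.2599]
tool_rot: [[0.971, -0.0, -0.237], [0.237, 0.0, 0.971], [-0.0, -1.0, 0.0]]
wrist_force: [-0.1, 0.7, -0.5]
grip_width: 0.005
```

```bash
python3 -c "
from plant import manip
print(manip.hand_in())"
```

```text
the job is handed in; nothing more can be done
None
```

The whole job ran in order and was handed in at about 31 s; no verdict came back. I moved the steel egg cup out of the open bay and stood it on the shelf. Then I dragged the cover right across with closed fingertips, laid the 95 mm key flat in the bay, and dragged the cover shut again.

**Last checks:**
- **Cover:** its edge in the top picture lies within about 2 mm of where it was at the start (closed), in the shut direction.
- **Egg cup:** it stands upright at about (0.42, −0.38).
- **Key:** the side view showed it lying flat in the bay before I closed the cover.
- **Bystanders:** the vase, flower frog, matchbox and tealight holder look unmoved in the last side view. The trained network found the vase and frog close to their first boxes. The arm was hiding part of the mat in the top picture, so its last matchbox box was partial and its tealight box was a false hit on the egg cup.
- **Robot:** the arm is clear of everything.

**Disagreement:** the reported height of the fingertips was about 26 mm lower than both the pictures and the contact with the cover showed. I corrected for that in the cover and key moves. The egg cup grasp was set from the pictures.

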